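Pack the regulator test case and fold its lid stay

TASK

Pack up the blue regulator test case for the van: put every spare that lies on the bench (brass fitting, red knob cap, black rubber disc, white ceramic bush, steel nut, green plastic plug; not all of them are there every time) into the grey padded tray inside the case, and turn the selector on its panel to the red mark. Only when all that is done, press the orange pad at the knee of the locked lid stay until the stay breaks and folds inwards, then lower the lid gently until it is fully shut. Leave the jar, can, tape, brush, screwdriver and spanner where they are, and do not force the lid against the locked stay.

Things in the scene. Friction and masses are not known exactly. Their poses are not given: they have to be found in the camera images.
- tray (a point): Centre of the floor of the grey padded tray in the case; axes as case. Tray 178 mm (x) by 200 mm (y), floor 50 mm above the bench, 65 mm below the case's rim. On its -x side a 4 mm wall 50 mm high, behind it the 26 mm slot of the lid stay; on its +x side the panel, 20 mm higher than the floor. Keep the hand clear of the stay and of the lid: set parts down at least 60 mm from the hinge line and 60 mm from that wall.
- case: Blue test case, fixed on the bench but at another place and yaw each time: 330 mm (x) by 212 mm (y), 115 mm high, walls 6 mm, open on top. Origin at the centre of its underside; z up, x along its length (away from the robot), y towards the hinged side (robot's left). Tray in the middle and near part, instrument panel with selector and a 10 mm high gauge in the far part, lid stay in a slot at the near end.
- case_hinge (a point): Middle of the lid's hinge line on the case's +y rim: 40 mm to +x of the tray centre, 106 mm to +y, 63 mm above the tray floor. Axes as case; the hinge line runs along x.
- lid (a joint): Lid angle, rad: 0 = held open by the stay, 10 degrees beyond upright; grows as the lid is lowered; 1.745 = fully shut. Stiff, damped hinge: the lid stays where it is left until about 30 degrees from shut; lower than that it sinks slowly by itself. Once the stay is broken, pushing near the free edge takes up to about 10 N.
- lid_edge (a point): Point on the lid's outer face (turned away from the inside of the case), mid-length, 190 mm from the hinge line. z = outward normal of that face (up when shut), x along the hinge, -y from hinge to free edge. The lid is a board 330 mm long, 10 mm thick, 212 mm from hinge line to free edge; its outer face lies 12 mm outside the plane of the hinge line. At least 100 mm is free behind it.
- knee_pad (a point): Centre of the outer face of the orange thumb pad (22 x 30 mm) at the knee of the steel lid stay (two 100 mm links), 106 mm to -x of the tray centre. Its -y axis is the pad's outward normal, about 30 degrees from vertical while locked, leaning away from the hinge; the pad then stands about 50 mm above the rim and 95 mm from the hinge line. Pushed in or down 25 to 30 mm (3 to 8 N) it breaks; the lid comes forward as it folds.
- stay_knee (a joint): Knee angle of the stay, rad: 0 = locked over centre against its stop, 0.17 = links in line (dead centre), more = broken, folding inwards and down; about 2.48 with the lid shut. The knee is stiff and stays where it is left. Below 0.17 pushing the lid only locks it harder; from about 0.6 on the lid is easily lowered.
- selector (a joint): Angle of the selector, rad, growing clockwise seen from above. Detents (clicks) at 0, 0.7, 1.4 and 2.1; the red mark is at 0.7; stops just beyond the first and last detent. It starts at 1.4 or 2.1, so it is turned anticlockwise. It takes up to about 0.1 N m to turn and springs into the nearest detent when let go.
- selector_grip (a point): Centre of the selector's black bar grip: 13 mm wide, 42 mm long, 21 mm high; its top is 10.5 mm above this point, the round skirt (43 mm) under it 10 mm below, the panel 16.5 mm below. z = turning axis, up; y along the bar towards the pointer line. About 50 mm of free panel around its axis.
- red_mark (a point): Red dot (12 mm) on the panel, 34 mm from the selector's axis; the pointer must point at it. The other three marks are smaller black dots.
- fitting_center (a point): Brass gauge fitting: centre, half-way up. Hexagon 32 mm across flats (flats face its x axis and every 60 degrees), 14 mm high, with a 22 mm round threaded neck above; 32 mm high in all; z along its axis.
- cap_center (a point): Red aluminium knob cap: centre, half-way up. Round, 37 mm diameter, 22 mm high; z along its axis.
- disc_center (a point): Black rubber valve disc: centre, half-way up. Round, 40 mm diameter, 16 mm thick; z along its axis.
- bush_center (a point): White ceramic insulator bush: centre, half-way up. Flange 42 mm diameter and 10 mm high at the foot, 28 mm diameter barrel above; 34 mm high in all; z along its axis.
- nut_center (a point): Steel union nut: centre, half-way up. Hexagon 36 mm across flats (flats face its x axis and every 60 degrees), 20 mm high; z along its axis.
- plug_center (a point): Green plastic thread plug: centre, half-way up. Round, 34 mm diameter, 24 mm high, with a 40 mm rim 4 mm thick at the foot; z along its axis.
- paste: Bystander: white jar with a yellow cap, 42 mm diameter, 50 mm high, standing among the spares. Origin at the centre of its foot.
- driver: Bystander: screwdriver with a green handle, 170 mm, lying along its x axis. Origin at the middle, on the bench.
- spanner: Bystander: steel spanner, 180 mm, lying along its x axis. Origin at the middle, on the bench.
- tape: Bystander: white roll of tape, 68 mm diameter, 19 mm high. Origin at the centre of its underside.
- brush: Bystander: small brush, 170 mm, lying along its x axis. Origin at the middle, on the bench.
- can: Bystander: green and silver can, 56 mm diameter, 85 mm high. Origin at the centre of its foot.
Mind the look-alikes: they are no part of the job. What is shaped like the part that bears fitting_center but purple is not meant.

How it is judged (in metres and radians):
On the way, in this order (a step that is already met when the one before it is completed fails the run):
1. every spare that is there lies in the tray and the selector stands on the red mark (x of fitting_center in the frame of tray between -0.089 and 0.089 m and y of fitting_center in the frame of tray between -0.1 and 0.1 m and z of fitting_center in the frame of tray between 0 and 0.055 m and x of cap_center in the frame of tray between -0.089 and 0.089 m and y of cap_center in the frame of tray between -0.1 and 0.1 m and z of cap_center in the frame of tray between 0 and 0.055 m and x of disc_center in the frame of tray between -0.089 and 0.089 m and y of disc_center in the frame of tray between -0.1 and 0.1 m and z of disc_center in the frame of tray between 0 and 0.055 m and x of bush_center in the frame of tray between -0.089 and 0.089 m and y of bush_center in the frame of tray between -0.1 and 0.1 m and z of bush_center in the frame of tray between 0 and 0.055 m and x of nut_center in the frame of tray between -0.089 and 0.089 m and y of nut_center in the frame of tray between -0.1 and 0.1 m and z of nut_center in the frame of tray between 0 and 0.055 m and x of plug_center in the frame of tray between -0.089 and 0.089 m and y of plug_center in the frame of tray between -0.1 and 0.1 m and z of plug_center in the frame of tray between 0 and 0.055 m and value of joint selector between 0.55 and 0.85 rad), for 0.2 s.
2. the stay's knee has been pressed through and is broken (0.4 rad or more) while the lid is still up (value of joint stay_knee above 0.4 rad and value of joint lid below 0.9 rad), for 0.1 s.
3. the lid is shut (value of joint lid above 1.71 rad), for 0.2 s.
At the end, for the whole second after the job is handed in: Every spare that is there lies inside the tray (its centre within the tray's walls and below the rim), the selector is within 0.15 rad of the red mark, and the lid is shut to within 0.035 rad and at rest (all of step 1 and value of joint lid above 1.71 rad and velocity of joint lid below 0.05 rad/s); the robot touches nothing.
It fails at once if a bystander (jar, can, tape, brush, screwdriver or spanner) is moved by more than 50 mm (distance of any of paste, driver, spanner, tape, brush, can from where it was at the start of the episode above 0.05 m).
It fails at once if the lid is forced down more than 0.12 rad while the stay is still locked (value of joint lid above 0.12 rad and value of joint stay_knee below 0.17 rad).
It fails at once if the lid is slammed: it moves faster than 2 rad/s over the last 0.4 rad (value of joint lid above 1.34 rad and velocity of joint lid above 2 rad/s).
Of fitting, cap, disc, bush, nut, plug only 3 to 5 are there at a start; the rules pass over those that are not, and their reading is None.
At some moment in a run one of fitting, cap, disc, bush, nut, plug may be knocked a few centimetres aside while the robot is not near it.
Once in a run the grip may slacken for a moment while it holds something.
It also fails if it takes over 210 s, if anything falls off the work surface, if the arm or the gripper's body presses on something with over 40 N, if the wrist force passes 120 N, or if a joint passes its speed limit or range.

ROBOT

A 7-joint arm with a two-finger parallel gripper is mounted at the origin on the work surface. World frame = base frame: x ahead of the robot, y to its left, z up, the work surface at z = 0. Lengths are in m, angles in degrees, forces in N, time in s.
With the tool pointing down it reaches from about 0.4 to 0.9 m from the base axis. Payload 5.5 kg.
Tool frame: the origin (TCP) lies at the very end of the fingers, on their centre line; the grasp point (between the pads) lies env.pinch_z behind it (env.pinch_z is the distance from the TCP to the grasp point, in m); z points along the fingers, x is the direction in which the jaws open and shut, and the axes are right-handed (so a half turn about z gives the same grasp; the last joint's range is limited). The gripper opens to 85 mm and grips with 20 to 120 N. Pads are 22 mm wide; open, the fingers measure 114 mm over their backs; the gripper's body (76 mm by 85 mm) begins 54 mm behind the grasp point. The pads swing forward as they close: fully open they stand 13 mm farther back than shut.
Start: joints at [-50.753, 28.699, -24.465, 88.831, 12.651, 65.22, -12.049], TCP at [0.266, 0.593, 0.231] pointing down, gripper open.
Joint ranges: [-164.97, 164.97], [-17.58, 116.51], [-87.97, 89.64], [11.32, 138.91], [-80.73, 260.73], [10.89, 115.49], [-147.41, 147.41]. Speed limits (degrees/s): [147.25, 147.25, 180, 180, 180, 180, 180].

INTERFACE

Orientations are given as [roll, pitch, yaw] about the fixed x, y, z axes, in that order (R = Rz(yaw) Ry(pitch) Rx(roll)).
In Python, from bench import env, grab_frame, camera_info, order, nets gives the robot as it stands. The module is installed in compiled form; this text tells all that it offers.
- The arm moves only by the shell command python3 -m crank 'ROWS' [FORCE]. ROWS is JSON, one flat list of numbers, 7 for each row, row after row: the turn, a rotation vector about the tool's x, y, z in units of 5 degrees (1.0 is 5 degrees), then the shift along the tool's x, y, z in units of 25 mm (1.0 is 25 mm), then the closure, from -1 (fully open) to 1 (shut). In form: [ax, ay, az, tx, ty, tz, claw, ax, ay, az, tx, ty, tz, claw, ...]. A call has 1 to 8 rows; each row shifts and turns the commanded pose from where the row before left it, along the tool's axes as they then stand; what a row does not reach is not made up. A row lasts 1/12 s, in which the tool goes at most 41.7 mm and 7.16 degrees, less where a joint would pass 70% of its speed; a pose out of reach is approached as far as the arm can. A call is refused whole if a number of a shift passes 1 or a number of a turn 1, either way. A call with a gripper value outside its range is refused whole. The fingers move at their own pace and stop on an object; FORCE is the grip in N (left out, the last holds). Time passes only in rows, so rows that do not move let the fingers close. It gives the time, the measured TCP pose, the force and the opening at its end, in the units of the state.
- env.state(): the state, without advancing time (a new reading comes with each control period).
- grab_frame(name): name is "side" or "top" or "wrist"; returns the picture (480x640x3 uint8, blue, green, red); there is no depth.
- camera_info(name): a dict with "fx", "fy", "cx", "cy" (pixels), "R" (3x3) and "t" (3): a world point X has camera coordinates R X + t. Camera axes: x right, y down, z forward; pixel columns grow to the right and rows downward; lengths in m; the calibration is good to about 2 mm. A picture is of the moment at which its call begins: read the wrist's pose just before it. camera_info takes no time and is no camera call; for the wrist camera it gives the pose at the moment of the call.
- order.finish_job(): hands the job in, once; it reports no verdict.
Trained networks look in the newest picture that a camera, given by its name, has taken for a name from the list of things; names that differ only in an ending like _2 or _b are one class to them, and where a whole thing is asked for, a point or a joint stands for the part that bears it (a point fixed in the world has none). Each returns a list of dicts, best first, with "p" (0 to 1); they miss things now and then, are a little off and sometimes report something else, mostly with a low value. They report only what shows in the picture. A call takes as long as a camera call. They do not tell look-alikes from the thing itself.
- nets.search_frame(camera, label): "position" ([x, y, z] in m, in the coordinates of the camera as it stood for that picture, good to about 4 mm: the middle of the surface that is visible of it).
- nets.masks_of(camera, label): "pixels" (480x640 bool, what is visible of it).
- nets.spot_point(camera, label): "position" ([x, y, z] in m, in the coordinates of the camera as it stood for that picture, good to about 4 mm: a listed point, or the origin of a listed thing).
The state is a dict: "time": time; "qpos": joint angles; "dq": joint speeds; "tau": joint torques, N m; "eef_pos": TCP position; "eef_rot": TCP orientation; "ft_force": force on the tool from outside, world axes, zero at the start; "moment": the same for the moment, N m; "grip_width": opening from 0.0 (shut) to 1.0 (fully open).
Only numpy, scipy, OpenCV 4.12 (cv2) and the standard library are available. Lean on these libraries where they do the work, as an engineer would, in place of code of your own. Each camera call takes 0.05 s, during which the arm holds its last target.

## Working session

There is one attempt and no reset: what is moved stays moved. The work goes in short steps, Python scripts to look and compute and a shell command to move; the robot and the scene stay as the last step left them, time stands still between calls to the robot, and variables do not carry over. Pictures are saved under pics/ and viewed, and the job is handed in when it is done.

```bash
ls; mkdir -p pics; python3 - <<'E'
from bench import env, grab_frame, camera_info, order, nets
import cv2
print(env.state()); print(env.pinch_z)
for n in ["side","top","wrist"]:
    cv2.imwrite(f"pics/a_{n}.png",grab_frame(n)); c=camera_info(n); print(n,c)
E
```

```text
pics
{'time': 0.0, 'qpos': array([-50.75356249,  28.75356433, -24.45098281,  88.89217548,
        12.65065524,  65.22105193, -12.04901685]), 'dq': array([-0.00800388,  0.06777097, -0.07597136,  0.04419223, -0.01672391,
       -0.04433485,  0.06551324]), 'tau': array([-6.21560480e-05, -5.69499493e+01, -5.81657454e+00, -2.80935913e+01,
        1.05054924e-02,  1.17915295e-02,  1.20544590e-05]), 'eef_pos': array([0.2658742 , 0.59236048, 0.23025328]), 'eef_rot': array([-1.79997468e+02,  1.13573309e-01,  6.58352009e+01]), 'ft_force': array([-0.46878502, -0.53952334, -0.19402141]), 'moment': array([ 0.04218989, -0.00774067, -0.01585198]), 'grip_width': 1.000626001948094}
0.0187
side {'fx': 523.811029372288, 'fy': 523.811029372288, 'cx': 324.37572341421003, 'cy': 240.2670484517218, 'R': array([[ 0.99863994, -0.04903733,  0.01770914],
       [-0.01723308, -0.63103385, -0.77556386],
       [ 0.04920665,  0.77420386, -0.63102067]]), 't': array([-0.55316553,  0.1148357 ,  1.19511866])}
top {'fx': 482.42134318154643, 'fy': 482.42134318154643, 'cx': 318.4690346588844, 'cy': 230.924023939967, 'R': array([[ 0.02484091, -0.99969075,  0.00115578],
       [-0.98000921, -0.02458011, -0.19742786],
       [ 0.19739521,  0.00377162, -0.98031674]]), 't': array([-0.10516784,  0.570157  ,  1.14771772])}
wrist {'fx': 393.9462117122344, 'fy': 393.9462117122344, 'cx': 326.0434953585582, 'cy': 244.68492467378476, 'R': array([[ 4.09661577e-01,  9.12237095e-01, -9.35570838e-04],
       [ 8.62708332e-01, -3.87085773e-01,  3.25421169e-01],
       [ 2.96499116e-01, -1.34119674e-01, -9.45568711e-01]]), 't': array([-0.64767534, -0.04259814,  0.37856491])}
```

View pics/a_top.png

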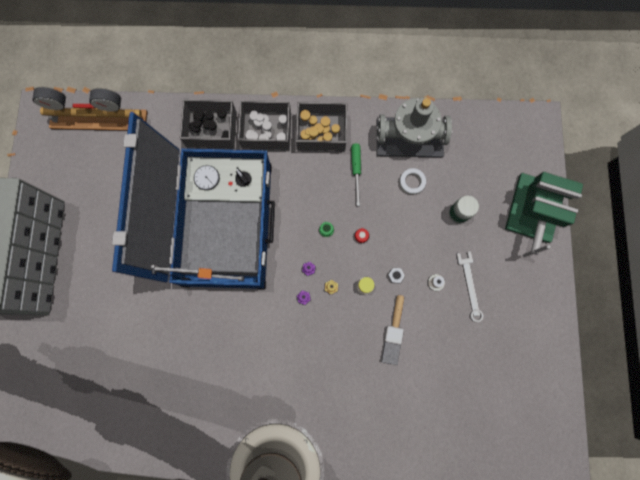

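View pics/a_side.png

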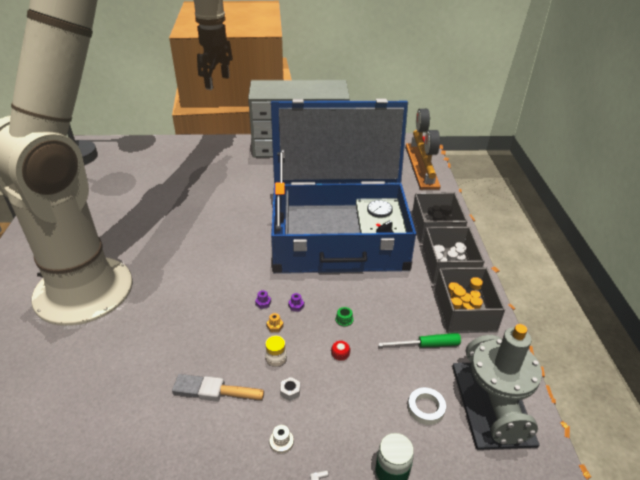

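View pics/a_wrist.png

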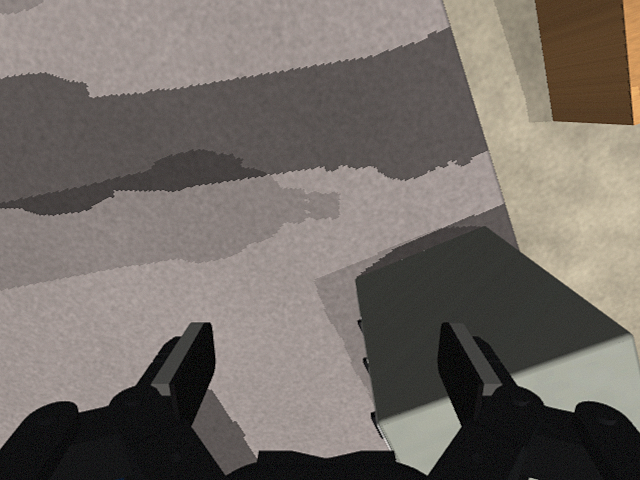

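The top picture shows five spares: green plug (327,229), red cap (362,235), brass fitting (331,287), nut (397,275) and bush (437,282). There is no black disc on the bench. The possible confusions are the purple fittings at (309,268) and (304,298), the jar (366,286), the tape (412,181) and the bin contents. The brass fitting is the gold one at (331,287).

```bash
cat > h.py <<'E'
from bench import env, grab_frame, camera_info, order, nets
import cv2, numpy as np
from scipy.spatial.transform import Rotation as Ro
def c2w(c,p): return c["R"].T@(np.asarray(p)-c["t"])
def w2p(c,X):
    q=c["R"]@np.asarray(X)+c["t"]; return np.array([c["fx"]*q[0]/q[2]+c["cx"],c["fy"]*q[1]/q[2]+c["cy"]])
def ray(c,u,v,z):
    d=c["R"].T@np.array([(u-c["cx"])/c["fx"],(v-c["cy"])/c["fy"],1]); o=-c["R"].T@c["t"]
    return o+d*(z-o[2])/d[2]
def pose():
    s=env.state(); return s["eef_pos"],Ro.from_euler('xyz',s["eef_rot"],degrees=True).as_matrix(),s
def goto(X,yaw=None,roll=180,pitch=0):
    "report required shift (tool axes, units) & turn"
    p,R,s=pose(); d=R.T@(np.asarray(X)-p)/0.025
    o="shift units "+str(d.round(2))
    if yaw is not None:
        T=Ro.from_euler('xyz',[roll,pitch,yaw],degrees=True).as_matrix()
        o+=" turn units "+str((Ro.from_matrix(R.T@T).as_rotvec(degrees=True)/5).round(2))
    print(o,"pos",p.round(4),"rot",s["eef_rot"].round(1),"w",round(float(s["grip_width"]),3),"F",s["ft_force"].round(1),"t",round(float(s["time"]),2))
E
python3 - <<'E'
from h import *
for cam in ["top","side"]:
    im=grab_frame(cam); c=camera_info(cam)
    for l in ["fitting_center","cap_center","disc_center","bush_center","nut_center","plug_center","paste","case","tray","case_hinge","lid_edge","knee_pad","selector_grip","red_mark"]:
        for d in nets.spot_point(cam,l)[:3]:
            if d["p"]>.25: X=c2w(c,d["position"]); print(cam,l,round(float(d["p"]),2),X.round(3),w2p(c,X).round(0))
top=cv2.imread("pics/a_top.png"); cv2.imwrite("pics/b.png",cv2.resize(top[130:330,100:500],(800,400),interpolation=cv2.INTER_CUBIC))
cv2.imwrite("pics/b2.png",cv2.resize(top[130:300,110:290],(800,755)[::1],interpolation=cv2.INTER_CUBIC)[:600])
E
```

```text
top fitting_center 0.63 [ 0.439 -0.13   0.019] [333. 286.]
top fitting_center 0.63 [ 0.488 -0.069  0.021] [309. 266.]
top fitting_center 0.51 [ 0.408 -0.053  0.016] [302. 298.]
top cap_center 0.56 [ 0.573 -0.201  0.009] [361. 236.]
top bush_center 0.54 [ 0.46  -0.394  0.021] [437. 280.]
top bush_center 0.26 [ 0.574 -0.203  0.01 ] [362. 235.]
top nut_center 0.61 [ 0.473 -0.291  0.007] [396. 275.]
top nut_center 0.44 [0.597 0.299 0.294] [127. 191.]
top plug_center 0.49 [ 0.59  -0.108  0.013] [325. 228.]
top paste 0.71 [ 0.44  -0.212  0.004] [365. 287.]
top case 0.95 [0.598 0.147 0.005] [228. 223.]
top case 0.26 [0.596 0.298 0.295] [127. 192.]
top tray 0.81 [0.551 0.148 0.049] [223. 238.]
top case_hinge 0.89 [0.597 0.253 0.112] [175. 213.]
top lid_edge 0.97 [0.593 0.296 0.296] [128. 193.]
top knee_pad 0.78 [0.448 0.154 0.163] [208. 273.]
top selector_grip 0.54 [0.699 0.104 0.083] [242. 177.]
top selector_grip 0.44 [ 0.458 -0.394  0.023] [438. 281.]
top selector_grip 0.28 [ 0.437 -0.132  0.016] [333. 287.]
top red_mark 0.58 [0.601 0.255 0.112] [174. 211.]
side fitting_center 0.64 [ 0.486 -0.065  0.017] [295. 301.]
side fitting_center 0.58 [ 0.442 -0.121  0.016] [275. 321.]
side fitting_center 0.56 [ 0.413 -0.056  0.017] [262. 299.]
side cap_center 0.54 [ 0.574 -0.197  0.013] [339. 348.]
side bush_center 0.77 [ 0.461 -0.389  0.014] [282. 437.]
side nut_center 0.68 [ 0.475 -0.289  0.014] [290. 388.]
side plug_center 0.71 [ 0.592 -0.105  0.011] [344. 315.]
side paste 0.61 [ 0.446 -0.208 -0.002] [276. 359.]
side case 0.91 [0.597 0.156 0.005] [338. 241.]
side tray 0.77 [0.557 0.152 0.053] [323. 227.]
side case_hinge 0.95 [0.598 0.258 0.114] [337. 183.]
side case_hinge 0.61 [ 0.342 -0.285  0.002] [220. 392.]
side lid_edge 0.56 [0.601 0.3   0.3  ] [340. 109.]
side knee_pad 0.82 [0.459 0.164 0.165] [282. 188.]
side selector_grip 0.63 [0.702 0.106 0.086] [384. 228.]
side red_mark 0.55 [0.693 0.139 0.07 ] [379. 224.]
```

View pics/b.png

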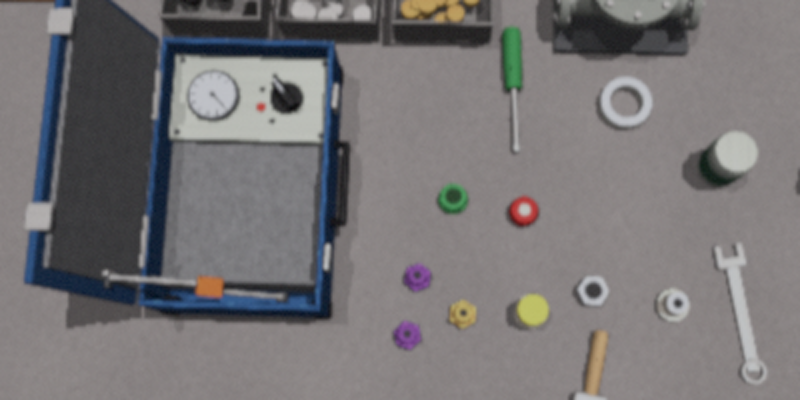

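View pics/b2.png

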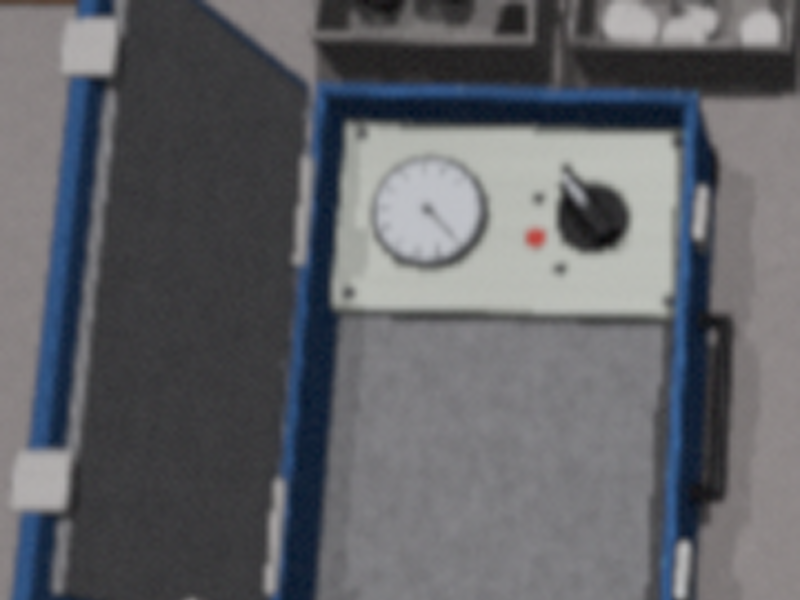

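The close crop confirms it: the gold fitting is at (331,287), and the purple ones are separate. The selector pointer is at the fourth dot (2.1). I start by raising the arm and turning to yaw 0.

```bash
python3 -m crank '[0,0,1,0,0,-0.4,-1, 0,0,1,0,0,-0.4,-1, 0,0,1,0,0,-0.4,-1, 0,0,1,0,0,-0.4,-1, 0,0,1,0,0,-0.4,-1, 0,0,1,0,0,-0.4,-1, 0,0,1,0,0,-0.4,-1, 0,0,1,0,0,-0.4,-1]' 30; python3 -m crank '[0,0,1,0,0,-0.4,-1, 0,0,1,0,0,-0.4,-1, 0,0,1,0,0,-0.4,-1, 0,0,1,0,0,-0.4,-1, 0,0,1,0,0,0,-1, 0,0,0.2,0,0,0,-1,0,0,0,0,0,0,-1]'
python3 - <<'E'
from h import *
goto([0.33,0.25,0.35],0)
c=camera_info("top")
P=[ray(c,u,v,0.115) for u,v in [(266.4,151.4),(264,287.5),(171.5,282.5),(181.5,149.8)]]
for p in P: print(p.round(3))
print("red",ray(c,110+535/4.444,130+238/4.444,0.07),[ray(c,110+a/4.444,130+b/4.444,0.07).round(3) for a,b in [(560,268),(540,198)]])
E
```

```text
time: 2.32
eef_pos: [0.266, 0.593, 0.3118]
eef_rot: [-180.0, -0.0, 25.6]
ft_force: [-0.8, 0.3, 0.2]
grip_width: 1.0
time: 2.9
eef_pos: [0.2659, 0.593, 0.3512]
eef_rot: [180.0, -0.0, -0.1]
ft_force: [0.2, 0.1, 0.0]
grip_width: 1.003
shift units [ 2.58 13.72  0.05] turn units [ 0.   -0.   -0.02] pos [0.2659 0.593  0.3512] rot [ 1.8e+02 -0.0e+00 -1.0e-01] w 1.003 F [0.2 0.1 0. ] t 2.9
[0.757 0.042 0.115]
[0.424 0.032 0.115]
[0.43  0.247 0.115]
[0.756 0.25  0.115]
red [0.68606493 0.13384023 0.07      ] [array([0.669, 0.119, 0.07 ]), array([0.71 , 0.132, 0.07 ])]
```

```bash
python3 -m crank '[0,0,0,0.25,1,0,-1, 0,0,0,0.25,1,0,-1, 0,0,0,0.25,1,0,-1, 0,0,0,0.25,1,0,-1, 0,0,0,0.25,1,0,-1, 0,0,0,0.25,1,0,-1, 0,0,0,0.25,1,0,-1, 0,0,0,0.25,1,0,-1]'; python3 -m crank '[0,0,0,0.2,1,0,-1, 0,0,0,0.2,1,0,-1, 0,0,0,0.2,1,0,-1, 0,0,0,0.2,1,0,-1, 0,0,0,0.2,1,0,-1, 0,0,0,0.2,1,0,-1, 0,0,0,0.2,1,0,-1, 0,0,0,0.2,1,0,-1]';python3 -m crank '[0,0,0,0.4,1,0,-1, 0,0,0,0.4,1,0,-1, 0,0,0,0.4,1,0,-1, 0,0,0,0.4,1,0,-1, 0,0,0,0.4,1,0,-1, 0,0,0,0.4,1,0,-1, 0,0,0,0.3,1,0,-1, 0,0,0,0.2,1,0,-1]'
python3 - <<'E'
from h import *
goto([0.440,-0.127,0.2],0)
E
```

```text
time: 3.57
eef_pos: [0.3154, 0.3913, 0.3508]
eef_rot: [180.0, 0.0, -0.0]
ft_force: [1.4, -0.1, -0.6]
grip_width: 0.999
time: 4.23
eef_pos: [0.3547, 0.1913, 0.351]
eef_rot: [180.0, 0.0, -0.0]
ft_force: [1.3, 0.3, 0.4]
grip_width: 1.002
time: 4.9
eef_pos: [0.427, -0.0088, 0.351]
eef_rot: [180.0, 0.0, -0.0]
ft_force: [1.4, 0.4, -0.2]
grip_width: 0.998
shift units [0.52 4.73 6.04] turn units [ 0.  0. -0.] pos [ 0.427  -0.0088  0.351 ] rot [180.   0.  -0.] w 0.998 F [ 1.4  0.4 -0.2] t 4.9
```

```bash
python3 -m crank '[0,0,0,0.1,1,1,-1, 0,0,0,0.1,1,1,-1, 0,0,0,0.1,1,1,-1, 0,0,0,0.1,1,1,-1, 0,0,0,0.1,0.7,0.5,-1, 0,0,0,0,0,0,-1,0,0,0,0,0,0,-1]'
cat > look.py <<'E'
import sys
from h import *
n=sys.argv[1]; p,R,s=pose(); c=camera_info("wrist"); im=grab_frame("wrist"); cv2.imwrite(f"pics/{n}.png",im)
print(p.round(4),s["eef_rot"].round(1), "cam",(-c["R"].T@c["t"]).round(3))
for l in sys.argv[2:]:
    for d in nets.spot_point("wrist",l)[:3]:
        X=c2w(c,d["position"])
        if d["p"]>.2: print(l,round(float(d["p"]),2),X.round(4),w2p(c,X).round(0))
E
python3 look.py w1 fitting_center nut_center cap_center plug_center bush_center paste
```

```text
time: 5.48
eef_pos: [0.438, -0.1256, 0.2378]
eef_rot: [180.0, 0.2, -0.2]
ft_force: [-0.8, 0.8, 0.9]
grip_width: 1.002
[ 0.438  -0.1256  0.2378] [180.    0.2  -0.2] cam [ 0.439 -0.044  0.379]
fitting_center 0.8 [ 0.4439 -0.1279  0.0123] [332. 203.]
fitting_center 0.78 [ 0.411  -0.0557  0.0158] [295. 124.]
fitting_center 0.76 [ 0.4868 -0.0677  0.011 ] [380. 137.]
nut_center 0.9 [ 0.469  -0.2936  0.0036] [355. 348.]
cap_center 0.75 [ 0.5719 -0.2045  0.0115] [459. 277.]
plug_center 0.72 [ 0.591  -0.1133  0.0084] [488. 187.]
bush_center 0.64 [ 0.46   -0.3942  0.0167] [346. 429.]
paste 0.81 [ 4.480e-01 -2.176e-01 -3.000e-04] [336. 284.]
```

View pics/w1.png

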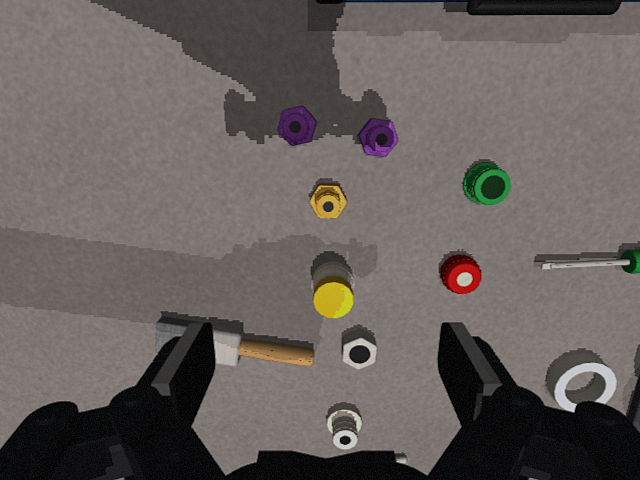

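The wrist picture shows the brass fitting (328,202), purple look-alikes (297,126) and (379,138), plug (487,184), cap (461,274), jar (333,290), nut (359,350) and bush (344,425). I measure the pixel-based positions next.

```bash
python3 - <<'E'
from h import *
c=camera_info("wrist"); im=cv2.imread("pics/w1.png")
for n,u,v,z in [("fit hex",328,202,.01),("fit top",328,206,.032),("nut top",359,351,.02),("cap top",463,278,.022),("plug top",491,186,.024),("bush top",344,439,.034),("jar top",333,299,.05)]:
    print(n,ray(c,u,v,z).round(4))
a=cv2.resize(im[320:380,320:400],(640,480),interpolation=cv2.INTER_CUBIC)
cv2.imwrite("pics/nut.png",a)
E
```

```text
fit hex [ 0.4422 -0.126   0.01  ]
fit top [ 0.4421 -0.1247  0.032 ]
nut top [ 0.4752 -0.2856  0.02  ]
cap top [ 0.5759 -0.2003  0.022 ]
plug top [ 0.5905 -0.1083  0.024 ]
bush top [ 0.46   -0.3908  0.034 ]
jar top [ 0.4466 -0.2089  0.05  ]
```

View pics/nut.png

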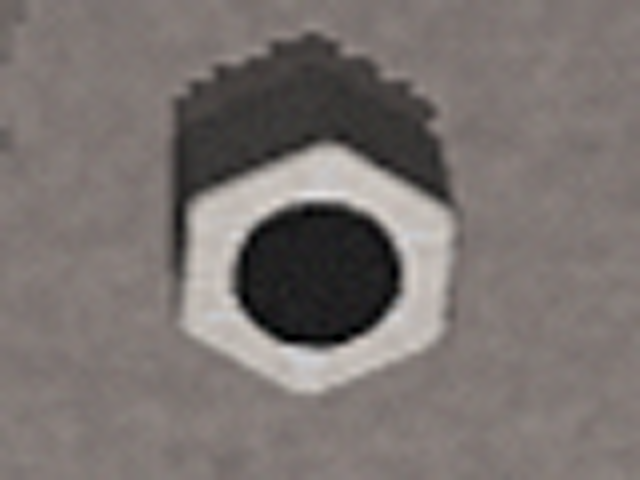

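The nut's flats face ±X to within about 3°, so yaw 0 suits it. First I descend on the fitting to grip its neck.

```bash
python3 -m crank '[0,0,0,0.15,0,1,-0.4, 0,0,0,0,0,1,-0.4, 0,0,0,0,0,1,-0.4, 0,0,0,0,0,1,-0.4, 0,0,0,0,0,1,-0.4, 0,0,0,0,0,1,-0.4, 0,0,0,0,0,1,-0.4, 0,0,0,0,0,0.9,-0.4]'; python3 -m crank '[0,0,0,0,0,0.9,-0.4, 0,0,0,0,0,0,-0.4]'; python3 look.py w2 fitting_center;python3 -m crank '[0,0,0,0,0,0,1, 0,0,0,0,0,0,1, 0,0,0,0,0,0,1, 0,0,0,0,0,0,1, 0,0,0,0,0,0,1, 0,0,0,0,0,0,1, 0,0,0,0,0,0,1, 0,0,0,0,0,0,1]' 50
```

```text
time: 6.5
eef_pos: [0.4431, -0.1243, 0.0403]
eef_rot: [-180.0, -0.0, -0.1]
ft_force: [0.4, -0.2, -0.2]
grip_width: 0.698
time: 6.67
eef_pos: [0.4404, -0.1237, 0.0158]
eef_rot: [-179.9, 0.3, -0.1]
ft_force: [-1.0, 0.1, -0.1]
grip_width: 0.7
[ 0.4404 -0.1237  0.0158] [-1.799e+02  3.000e-01 -1.000e-01] cam [ 0.442 -0.042  0.157]
fitting_center 0.91 [ 0.4844 -0.0685  0.0145] [446. 187.]
fitting_center 0.86 [ 0.4096 -0.0566  0.0148] [238. 154.]
fitting_center 0.62 [ 0.4414 -0.1244  0.0125] [328. 320.]
time: 7.43
eef_pos: [0.4434, -0.125, 0.0202]
eef_rot: [-180.0, -0.1, -0.2]
ft_force: [-2.6, 1.0, 8.8]
grip_width: 0.231
```

View pics/w2.png

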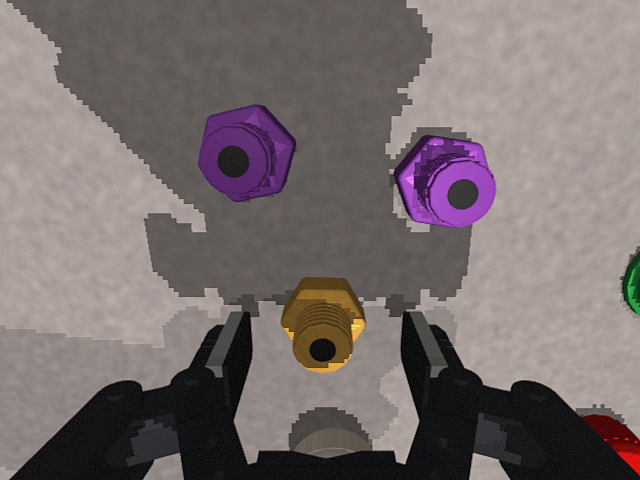

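```bash
python3 -m crank '[0,0,0,0,0,-0.5,1, 0,0,0,0,0,-1,1, 0,0,0,0,0,-1,1, 0,0,0,0,0,-1,1, 0,0,0,0,0,-1,1, 0,0,0,0,0,-1,1, 0,0,0,0,0,-1,1, 0,0,0,0,0,-1,1]'; python3 -m crank '[0,0,0,0.8,-1,0,1, 0,0,0,0.8,-1,0,1, 0,0,0,0.8,-1,0,1, 0,0,0,0.8,-1,0,1, 0,0,0,0.8,-1,0,1, 0,0,0,0.8,-1,0,1, 0,0,0,0.8,-1,0,1, 0,0,0,0.8,-1,0,1]'; python3 -m crank '[0,0,0,0,-1,0,1, 0,0,0,0,-1,0,1, 0,0,0,0,-1,0,1, 0,0,0,0,-0.8,0,1, 0,0,0,0,0,0,1]'; python3 look.py w3 tray case_hinge selector_grip red_mark
```

```text
time: 8.1
eef_pos: [0.4424, -0.1249, 0.2082]
eef_rot: [-180.0, -0.1, -0.2]
ft_force: [-0.4, 1.1, -1.2]
grip_width: 0.23
time: 8.77
eef_pos: [0.6039, 0.076, 0.207]
eef_rot: [-180.0, -0.0, -0.2]
ft_force: [-0.0, 0.0, -0.9]
grip_width: 0.229
time: 9.18
eef_pos: [0.6025, 0.1767, 0.2065]
eef_rot: [-179.8, 0.0, 0.3]
ft_force: [0.1, 1.2, -1.1]
grip_width: 0.23
[0.6025 0.1767 0.2065] [-179.8    0.     0.3] cam [0.602 0.258 0.348]
tray 0.67 [0.5512 0.1468 0.0511] [262. 257.]
case_hinge 0.55 [0.595  0.2601 0.1083] [313. 107.]
selector_grip 0.59 [0.6974 0.1008 0.0839] [450. 330.]
red_mark 0.71 [0.6859 0.1352 0.0677] [433. 279.]
```

View pics/w3.png

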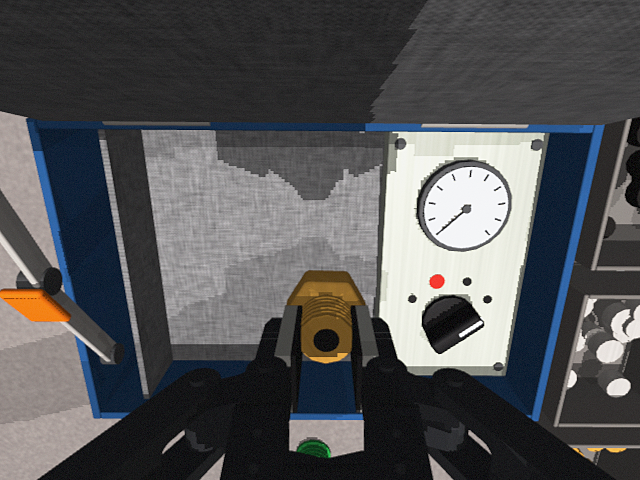

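The fitting is held upright. The red dot is at (437,281) and the pointer is toward (485,325). The camera sits toward the lid, so I place at y ≤ 0.15.

```bash
python3 -m crank '[0,0,0,0,1,0,1, 0,0,0,0.1,0,0.9,1, 0,0,0,0,0,0.9,1, 0,0,0,0,0,0.9,1, 0,0,0,0,0,0.9,1, 0,0,0,0,0,0.9,1, 0,0,0,0,0,0.6,1, 0,0,0,0,0,0.2,1]'; python3 -m crank '[0,0,0,0,0,0,1,0,0,0,0,0,0,0.2, 0,0,0,0,0,0,0.0, 0,0,0,0,0,0,0.0, 0,0,0,0,0,0,0.0]';  python3 -m crank '[0,0,0,0,0,-1,0, 0,0,0,0,0,-1,0, 0,0,0,0,0,-1,0, 0,0,0,0,0,-1,0, 0,0,0,0,0,-1,0, 0,0,0,0,0,-1,0, 0,0,0,0,0,0,0]'; python3 look.py w4 fitting_center selector_grip red_mark tray
python3 -c "
from h import *
goto([0.699,0.104,0.2])"
```

```text
time: 10.1
eef_pos: [0.6042, 0.1424, 0.0711]
eef_rot: [179.9, 0.2, -0.3]
ft_force: [-0.7, -0.6, -1.6]
grip_width: 0.226
time: 10.52
eef_pos: [0.6071, 0.1448, 0.0753]
eef_rot: [-180.0, -0.1, -0.2]
ft_force: [-0.3, -0.5, 0.0]
grip_width: 0.502
time: 11.1
eef_pos: [0.6096, 0.1452, 0.2306]
eef_rot: [-179.8, -0.6, -0.2]
ft_force: [0.3, 0.1, 0.4]
grip_width: 0.501
[0.6096 0.1452 0.2306] [-179.8   -0.6   -0.2] cam [0.609 0.227 0.372]
fitting_center 0.8 [0.609  0.1448 0.0635] [323. 218.]
fitting_center 0.7 [ 0.4094 -0.0593  0.0155] [140. 390.]
selector_grip 0.6 [0.7006 0.1    0.0872] [439. 280.]
red_mark 0.65 [0.6855 0.1345 0.0662] [417. 231.]
tray 0.81 [0.5548 0.1491 0.0507] [258. 209.]
shift units [3.76 1.61 0.91] pos [0.6052 0.1445 0.2228] rot [ 1.8e+02  1.0e-01 -2.0e-01] w 0.502 F [-0.3  0.7 -0.5] t 11.35
```

View pics/w4.png

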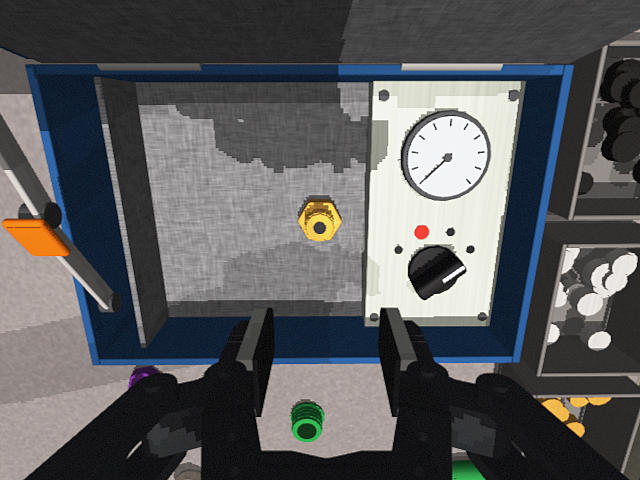

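The fitting stands in the tray at (320,222). The selector axis is near (436,268), with marks at (398,249), red (421,232), (450,231) and (470,249). I fit the axis from the marks.

```bash
python3 - <<'E'
from h import *
from scipy.optimize import least_squares
im=grab_frame("wrist"); c=camera_info("wrist"); cv2.imwrite("pics/w5.png",im)
cv2.imwrite("pics/w5c.png",cv2.resize(im[210:330,360:520],(800,600),interpolation=cv2.INTER_CUBIC))
for l in ["selector_grip","red_mark"]:
    for d in nets.spot_point("wrist",l)[:1]: X=c2w(c,d["position"]); print(l,X.round(4),w2p(c,X).round(1))
E
```

```text
selector_grip [0.6995 0.0982 0.0877] [449.1 285.6]
red_mark [0.6846 0.1331 0.0692] [427.4 235. ]
```

View pics/w5c.png

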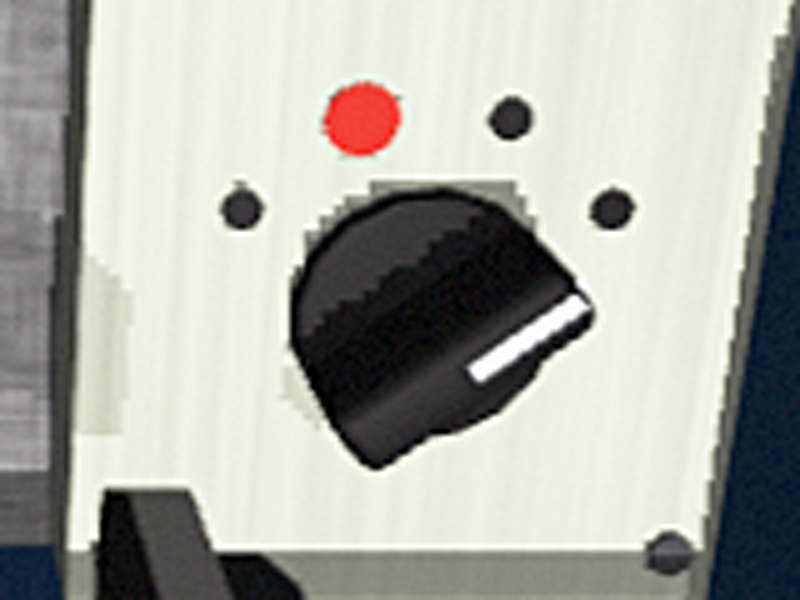

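```bash
python3 - <<'E'
from h import *
from scipy.optimize import least_squares
c=camera_info("wrist")
P=np.array([ray(c,360+u/5,210+v/5,.07)[:2] for u,v in [(242,210),(362,119),(510,118),(612,210)]])
r=least_squares(lambda a:np.hypot(*(P-a).T)-.034,[.7,.1]); print(P.round(4),r.x,r.fun)
print(np.degrees(np.arctan2(*(P-r.x).T[::-1])))
a,b=[ray(c,360+u/5,210+v/5,.097)[:2] for u,v in [(476,374),(586,302)]]; print("bar",a,b,np.degrees(np.arctan2(*(b-a)[::-1])))
goto([*r.x,0.2],-56)
E
```

```text
[[0.6707 0.1192]
 [0.6884 0.1343]
 [0.7114 0.1344]
 [0.7293 0.119 ]] [0.69993541 0.10222091] [-1.62917184e-04  5.34675252e-05  1.36298761e-04 -1.94546170e-04]
[149.86551964 109.80527812  70.29701969  29.85059195]
bar [0.70104509 0.10313089] [0.7159232  0.11462484] 37.687559158020235
shift units [3.79 1.68 0.9 ] turn units [ 0.02  0.02 11.17] pos [0.6053 0.1444 0.2226] rot [ 1.8e+02  1.0e-01 -2.0e-01] w 0.496 F [ 0.7 -0.1 -0. ] t 11.5
```

```bash
python3 -m crank '[0,0,0,0.95,0.42,0,0, 0,0,0,0.95,0.42,0,0, 0,0,0,0.95,0.42,0,0, 0,0,0,0.95,0.42,0,0, 0,0,1,0,0,0,0, 0,0,1,0,0,0,0, 0,0,1,0,0,0,0, 0,0,1,0,0,0,0]';  python3 -m crank '[0,0,1,0,0,0,0, 0,0,1,0,0,0,0, 0,0,1,0,0,0,0, 0,0,1,0,0,0,0, 0,0,1,0,0,0,0, 0,0,1,0,0,0,0, 0,0,1,0,0,0,0, 0,0,1,0,0,0,0]'
python3 - <<'E'
from h import *
goto([0.7,0.1022,0.2],-60)
E
python3 -m crank '[0,0,0,0,0,1,0, 0,0,0,0,0,1,0, 0,0,0,0,0,1,0, 0,0,0,0,0,1,0, 0,0,0,0,0,0,0, 0,0,0,0,0,0,0]'; python3 look.py w6 selector_grip;  python3 -c "
from h import *
goto([0.7,0.1022,0.081],-60)"
```

```text
time: 12.17
eef_pos: [0.7007, 0.1019, 0.2225]
eef_rot: [179.9, 0.1, -20.4]
ft_force: [0.4, -0.5, -0.8]
grip_width: 0.502
time: 12.83
eef_pos: [0.7005, 0.1022, 0.2227]
eef_rot: [179.9, 0.0, -60.4]
ft_force: [0.2, -0.3, 0.0]
grip_width: 0.5
shift units [-0.01  0.02  0.91] turn units [ 0.02  0.   -0.08] pos [0.7005 0.1022 0.2227] rot [179.9   0.  -60.4] w 0.5 F [ 0.2 -0.3  0. ] t 12.83
time: 13.33
eef_pos: [0.6993, 0.1022, 0.1216]
eef_rot: [179.7, 0.1, -60.2]
ft_force: [1.0, 0.6, 1.1]
grip_width: 0.502
[0.6993 0.1022 0.1216] [ 1.797e+02  1.000e-01 -6.020e+01] cam [0.773 0.142 0.262]
selector_grip 0.94 [0.6986 0.0997 0.0877] [326. 293.]
shift units [-0.04  0.07  1.76] turn units [-0.02 -0.01 -0.03] pos [0.7019 0.1021 0.1251] rot [-1.799e+02 -1.000e-01 -6.020e+01] w 0.5 F [ 0.6 -0.1  0.2] t 13.43
```

View pics/w6.png

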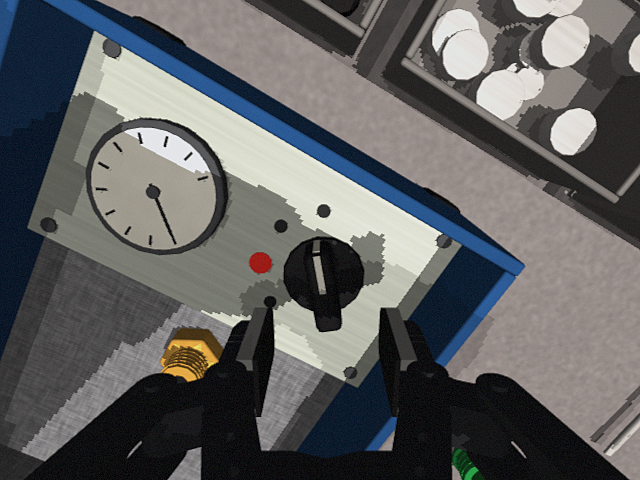

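The bar is at (322,290) between the jaws, aligned with them.

```bash
python3 -m crank '[0,0,0,0,0,0.8,0, 0,0,0,0,0,0.8,0, 0,0,0,0,0,0,0.5, 0,0,0,0,0,0,1, 0,0,0,0,0,0,1, 0,0,0,0,0,0,1, 0,0,0,0,0,0,1, 0,0,0,0,0,0,1]' 50; python3 -m crank '[0,0,-0.5,0,0,0,1, 0,0,-1,0,0,0,1, 0,0,-1,0,0,0,1, 0,0,-1,0,0,0,1, 0,0,-1,0,0,0,1, 0,0,-1,0,0,0,1, 0,0,-1,0,0,0,1, 0,0,-1,0,0,0,1]';python3 -m crank '[0,0,-1,0,0,0,1, 0,0,-1,0,0,0,1, 0,0,-1,0,0,0,1, 0,0,-1,0,0,0,1, 0,0,-1,0,0,0,1, 0,0,-1,0,0,0,1, 0,0,-1,0,0,0,1, 0,0,-1,0,0,0,1]';python3 -m crank '[0,0,-0.5,0,0,0,1, 0,0,0,0,0,0,1, 0,0,0,0,0,0,1]'
```

```text
time: 14.1
eef_pos: [0.7006, 0.1043, 0.0852]
eef_rot: [-180.0, 0.1, -60.1]
ft_force: [-3.8, 3.4, 0.4]
grip_width: 0.137
time: 14.77
eef_pos: [0.7002, 0.1047, 0.0853]
eef_rot: [-179.9, 0.1, -22.3]
ft_force: [-5.0, 3.6, -0.9]
grip_width: 0.133
time: 15.43
eef_pos: [0.6996, 0.1048, 0.0852]
eef_rot: [-179.8, 0.1, 17.7]
ft_force: [-6.6, 4.7, 1.6]
grip_width: 0.134
time: 15.68
eef_pos: [0.6996, 0.1048, 0.0852]
eef_rot: [-179.8, 0.1, 19.9]
ft_force: [-7.3, 4.5, 0.7]
grip_width: 0.137
```

```bash
python3 -m crank '[0,0,0,0,0,0,0.3, 0,0,0,0,0,0,0, 0,0,0,0,0,0,0, 0,0,0,0,0,-1,0, 0,0,0,0,0,-1,0, 0,0,0,0,0,-1,0, 0,0,0,0,0,-1,0, 0,0,0,0,0,-1,0]';python3 -m crank '[0,0,1,0,0,0,0, 0,0,1,0,0,0,0, 0,0,1,0,0,0,0, 0,0,1,0,0,0,0, 0,0,0,0,0,0,-1]'; python3 look.py w7 fitting_center plug_center;  python3 -c "
from h import *
goto([0.591,-0.108,0.2],0)"
```

```text
time: 16.35
eef_pos: [0.7018, 0.1011, 0.211]
eef_rot: [179.9, -0.1, 19.8]
ft_force: [0.1, 0.4, -0.1]
grip_width: 0.504
time: 16.77
eef_pos: [0.7018, 0.1014, 0.2099]
eef_rot: [180.0, -0.1, -0.4]
ft_force: [-1.2, 0.3, -0.2]
grip_width: 0.625
[0.7018 0.1014 0.2099] [ 1.8e+02 -1.0e-01 -4.0e-01] cam [0.702 0.183 0.351]
fitting_center 0.82 [ 0.4125 -0.0587  0.0162] [ 38. 367.]
fitting_center 0.72 [ 0.487  -0.067   0.0116] [116. 370.]
fitting_center 0.65 [0.6092 0.1422 0.0617] [197. 170.]
shift units [-4.41  8.4   0.37] turn units [ 0.   -0.01 -0.01] pos [0.7013 0.1018 0.2093] rot [ 1.8e+02 -1.0e-01 -0.0e+00] w 0.876 F [ 0.6 -0.2  0.2] t 16.92
```

View pics/w7.png

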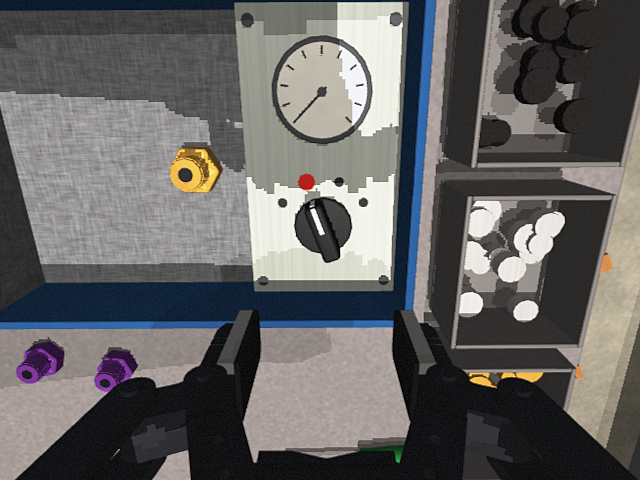

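The selector pointer (316,215) now points at the red dot (306,182). Next is the plug.

```bash
python3 -m crank '[0,0,0,-0.5,1,0,-1, 0,0,0,-0.5,1,0,-1, 0,0,0,-0.5,1,0,-1, 0,0,0,-0.6,1,0,-1, 0,0,0,-0.6,1,0,-1, 0,0,0,-0.6,1,0,-1, 0,0,0,-0.6,1,0,-1, 0,0,0,-0.5,1,0,-1]';python3 -m crank '[0,0,0,0,0.4,1,-0.6, 0,0,0,0,0,1,-0.6, 0,0,0,0,0,1,-0.6, 0,0,0,0,0,1,-0.6, 0,0,0,0,0,0,-0.6, 0,0,0,0,0,0,-0.6]'; python3 look.py w8 plug_center cap_center;  python3 -c "
from h import *
goto([0.591,-0.108,0.005],0)"
```

```text
time: 17.58
eef_pos: [0.5893, -0.0989, 0.2091]
eef_rot: [180.0, -0.0, -0.1]
ft_force: [-0.3, -0.5, -0.5]
grip_width: 1.0
time: 18.08
eef_pos: [0.5893, -0.1075, 0.1079]
eef_rot: [-180.0, 0.2, -0.1]
ft_force: [0.1, -1.0, 0.3]
grip_width: 0.798
[ 0.5893 -0.1075  0.1079] [-1.8e+02  2.0e-01 -1.0e-01] cam [ 0.59  -0.026  0.249]
plug_center 0.72 [ 0.5933 -0.1138  0.007 ] [332. 252.]
cap_center 0.78 [ 0.5753 -0.2058  0.009 ] [307. 373.]
shift units [-0.05  0.    4.23] turn units [ 0.01 -0.04 -0.03] pos [ 0.5918 -0.1078  0.1108] rot [ 1.8e+02 -2.0e-01 -1.0e-01] w 0.8 F [ 0.2 -0.2 -0.1] t 18.23
```

View pics/w8.png

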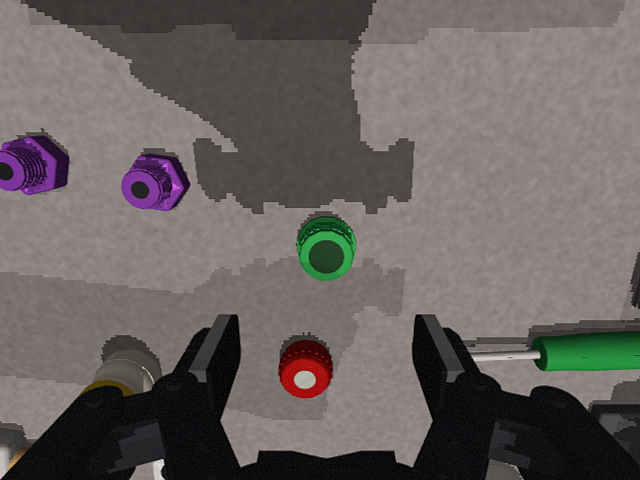

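The plug is at (327,250) and centred.

```bash
python3 -c "
from h import *
c=camera_info('wrist'); print(ray(c,326,256,.024),ray(c,304,379,.022))"; python3 -m crank '[0,0,0,0,0,1,-0.6, 0,0,0,0,0,1,-0.6, 0,0,0,0,0,1,-0.6, 0,0,0,0,0,1,-0.6, 0,0,0,0,0,0.1,-0.6, 0,0,0,0,0,0,-0.6, 0,0,0,0,0,0,0, 0,0,0,0,0,0,1]' 50;python3 -m crank '[0,0,0,0,0,0,1,0,0,0,0,0,0,1,0,0,0,0,0,0,1, 0,0,0,0,0,0,1, 0,0,0,0,0,0,1]'
```

```text
[ 0.59250718 -0.11141329  0.024     ] [ 0.57691898 -0.20371619  0.022     ]
time: 18.9
eef_pos: [0.5923, -0.1078, 0.0086]
eef_rot: [180.0, -0.2, -0.2]
ft_force: [0.7, 0.1, -0.2]
grip_width: 0.527
time: 19.32
eef_pos: [0.5922, -0.1077, 0.0087]
eef_rot: [180.0, -0.2, -0.2]
ft_force: [-0.1, -0.1, 6.4]
grip_width: 0.373
```

```bash
python3 -m crank '[0,0,0,0,0,-0.5,1, 0,0,0,0,0,-1,1, 0,0,0,0,0,-1,1, 0,0,0,0,0,-1,1, 0,0,0,0,0,-1,1, 0,0,0,0,0,-1,1, 0,0,0,0,0,-1,1, 0,0,0,0,0,-1,1]'; python3 -m crank '[0,0,0,0.1,-1,0,1, 0,0,0,0.1,-1,0,1, 0,0,0,0.1,-1,0,1, 0,0,0,0.1,-1,0,1, 0,0,0,0.1,-1,0,1, 0,0,0,0,-1,0,1, 0,0,0,0,-1,0,1, 0,0,0,0,-1,0,1]'; python3 look.py w9 plug_center tray;  python3 -c "
from h import *
goto([0.605,0.098,0.06],0)"
```

```text
time: 19.98
eef_pos: [0.5902, -0.1075, 0.1968]
eef_rot: [-180.0, -0.1, -0.2]
ft_force: [1.4, 0.4, 0.4]
grip_width: 0.376
time: 20.65
eef_pos: [0.6034, 0.0936, 0.1956]
eef_rot: [-180.0, -0.1, -0.2]
ft_force: [-0.4, 0.6, -0.7]
grip_width: 0.377
[0.6034 0.0936 0.1956] [-1.8e+02 -1.0e-01 -2.0e-01] cam [0.604 0.176 0.336]
plug_center 0.6 [0.6047 0.0888 0.1949] [328. 333.]
tray 0.71 [0.555  0.1463 0.0517] [256. 154.]
tray 0.31 [ 0.5969  0.1477 -0.0034] [317. 145.]
shift units [ 0.07 -0.07  5.41] turn units [-0.02 -0.01  0.03] pos [0.6032 0.0961 0.1952] rot [-1.799e+02 -1.000e-01  1.000e-01] w 0.375 F [-0.3 -0.3  0.2] t 20.8
```

View pics/w9.png

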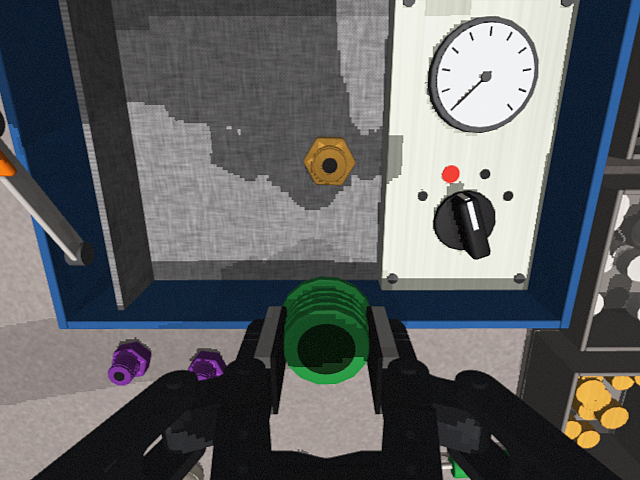

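```bash
python3 -m crank '[0,0,0,0,0,1,1, 0,0,0,0,0,1,1, 0,0,0,0,0,1,1, 0,0,0,0,0,1,1, 0,0,0,0,0,1,1, 0,0,0,0,0,0.3,1, 0,0,0,0,0,0,1, 0,0,0,0,0,0,0]'; python3 -m crank '[0,0,0,0,0,0,-0.1, 0,0,0,0,0,0,-0.1, 0,0,0,0,0,-1,-0.1, 0,0,0,0,0,-1,-0.1, 0,0,0,0,0,-1,-0.1, 0,0,0,0,0,-1,-0.1, 0,0,0,0,0,-1,-0.1, 0,0,0,0,0,-0.6,-0.1]'; python3 -m crank '[0,0,0,-0.1,1,0,-0.6, 0,0,0,-0.1,1,0,-0.6, 0,0,0,-0.1,1,0,-0.6, 0,0,0,-0.1,1,0,-0.6, 0,0,0,-0.2,1,0,-0.6, 0,0,0,-0.2,1,0,-0.6, 0,0,0,-0.2,1,0,-0.6, 0,0,0,-0.2,1,0,-0.6]' ;python3 -m crank '[0,0,0,0,1,0,-0.6, 0,0,0,0,1,0,-0.6, 0,0,0,0,1,0,-0.6, 0,0,0,0,1,0,-0.6, 0,0,0,0,0,1,-0.6, 0,0,0,0,0,1,-0.6, 0,0,0,0,0,1,-0.6, 0,0,0,0,0,0,-0.6]'; python3 look.py w10 cap_center;  python3 -c "
from h import *
goto([0.576,-0.2005,0.004],0)"
```

```text
time: 21.47
eef_pos: [0.604, 0.0916, 0.0623]
eef_rot: [180.0, -0.1, -0.2]
ft_force: [0.7, -0.1, 0.5]
grip_width: 0.495
time: 22.13
eef_pos: [0.6052, 0.0927, 0.2058]
eef_rot: [-179.9, -0.3, -0.2]
ft_force: [0.8, 0.1, 0.1]
grip_width: 0.548
time: 22.8
eef_pos: [0.573, -0.1086, 0.2027]
eef_rot: [-180.0, -0.1, -0.2]
ft_force: [-0.2, 1.1, -0.0]
grip_width: 0.799
time: 23.47
eef_pos: [0.5696, -0.2062, 0.1227]
eef_rot: [-179.9, 0.4, -0.2]
ft_force: [-0.8, 1.1, -0.6]
grip_width: 0.8
[ 0.5696 -0.2062  0.1227] [-179.9    0.4   -0.2] cam [ 0.571 -0.125  0.264]
cap_center 0.81 [ 0.5733 -0.2048  0.0081] [332. 235.]
cap_center 0.75 [ 0.4735 -0.2949  0.0052] [201. 347.]
shift units [ 0.15 -0.27  4.91] turn units [-0.    0.01 -0.03] pos [ 0.5723 -0.2073  0.1267] rot [-180.     0.    -0.2] w 0.8 F [ 0.1 -0.2  0.5] t 23.57
```

View pics/w10.png

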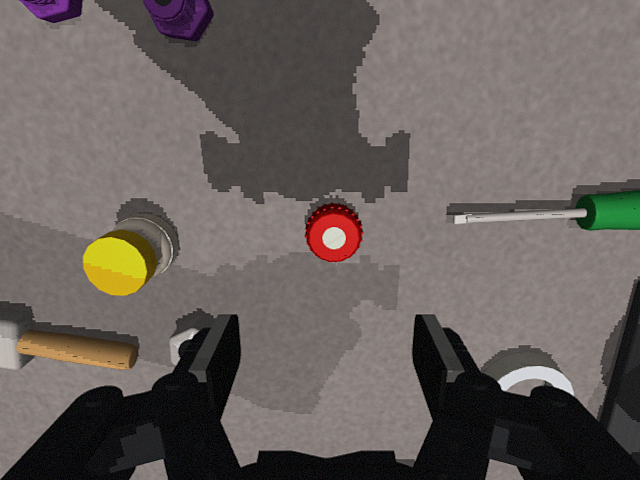

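The cap is at (333,235), and the screwdriver tip at (455,218) is clear of the fingers.

```bash
python3 -c "
from h import *
c=camera_info('wrist'); print(ray(c,333,239,.022)); goto(ray(c,333,239,.004))";  python3 -m crank '[0,0,0,0.15,-0.15,1,-0.6, 0,0,0,0,0,1,-0.6, 0,0,0,0,0,1,-0.6, 0,0,0,0,0,1,-0.6, 0,0,0,0,0,0.85,-0.6, 0,0,0,0,0,0,-0.6, 0,0,0,0,0,0,0, 0,0,0,0,0,0,1]' 50;python3 -m crank '[0,0,0,0,0,0,1,0,0,0,0,0,0,1,0,0,0,0,0,0,1, 0,0,0,0,0,0,1, 0,0,0,0,0,-0.5,1, 0,0,0,0,0,-1,1, 0,0,0,0,0,-1,1, 0,0,0,0,0,-1,1]';python3 -m crank '[0,0,0,0,0,-1,1, 0,0,0,0,0,-1,1, 0,0,0,0,0,-1,1, 0,0,0,0,0,-1,1, 0,0,0,0,0,-1,1, 0,0,0,0,0,0,1]'; python3 look.py w11 cap_center;  python3 -c "
from h import *
goto([0.605,0.055,0.2],0)"
```

```text
[ 0.57725965 -0.20573992  0.022     ]
shift units [0.21 0.17 4.91] pos [ 0.5723 -0.2073  0.1267] rot [-180.     0.    -0.2] w 0.8 F [ 0.1 -0.2  0.5] t 23.57
time: 24.23
eef_pos: [0.5783, -0.2044, 0.0076]
eef_rot: [179.9, -0.2, -0.2]
ft_force: [0.5, -0.5, 0.7]
grip_width: 0.529
time: 24.9
eef_pos: [0.5766, -0.2038, 0.0953]
eef_rot: [180.0, -0.1, -0.2]
ft_force: [0.8, -0.9, -0.4]
grip_width: 0.407
time: 25.4
eef_pos: [0.5796, -0.2052, 0.2254]
eef_rot: [179.9, -0.6, -0.2]
ft_force: [0.6, -0.7, 1.1]
grip_width: 0.405
[ 0.5796 -0.2052  0.2254] [179.9  -0.6  -0.2] cam [ 0.579 -0.123  0.366]
cap_center 0.73 [ 0.5809 -0.2064  0.2257] [329. 326.]
shift units [  1.07 -10.36   0.82] turn units [ 0.01 -0.05 -0.03] pos [ 0.5773 -0.2039  0.2205] rot [180.   -0.3  -0.2] w 0.408 F [-0.2  0.2 -0.5] t 25.5
```

View pics/w11.png

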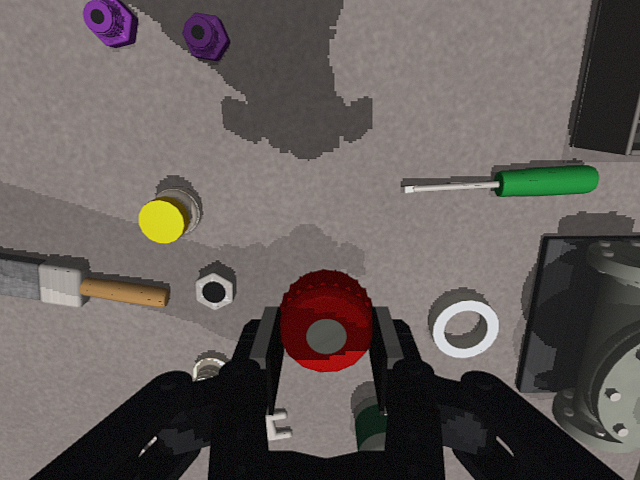

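```bash
python3 -m crank '[0,0,0,-0.1,-1,0,1, 0,0,0,-0.1,-1,0,1, 0,0,0,-0.1,-1,0,1, 0,0,0,-0.1,-1,0,1, 0,0,0,-0.1,-1,0,1, 0,0,0,-0.1,-1,0,1, 0,0,0,-0.1,-1,0,1, 0,0,0,-0.1,-1,0,1]'; python3 -m crank '[0,0,0,-0.1,-1,0,1, 0,0,0,-0.1,-1,0,1, 0,0,0,-0.15,-1,0,1, 0,0,0,-0.15,-1,0,1, 0,0,0,-0.2,-1,0,1, 0,0,0,-0.2,-1,0,1, 0,0,0,0,-0.4,0,1, 0,0,0,0,0,0,1]'; python3 look.py w12 cap_center fitting_center plug_center tray;  python3 -c "
from h import *
goto([0.535,0.155,0.058],0)"
```

```text
time: 26.17
eef_pos: [0.5555, -0.0024, 0.2167]
eef_rot: [180.0, 0.1, -0.2]
ft_force: [0.8, -0.1, -0.6]
grip_width: 0.413
time: 26.83
eef_pos: [0.5335, 0.1599, 0.2168]
eef_rot: [-180.0, 0.1, 0.1]
ft_force: [-0.1, 0.8, -0.8]
grip_width: 0.411
[0.5335 0.1599 0.2168] [-1.8e+02  1.0e-01  1.0e-01] cam [0.534 0.242 0.358]
cap_center 0.81 [0.5302 0.16   0.2198] [317. 327.]
fitting_center 0.86 [ 0.4848 -0.0691  0.0162] [280. 415.]
fitting_center 0.57 [0.6076 0.1421 0.0626] [419. 243.]
plug_center 0.96 [0.6054 0.0867 0.0592] [411. 304.]
tray 0.66 [0.5553 0.1482 0.0516] [353. 231.]
shift units [-0.01 -0.04  6.38] turn units [ 0.01  0.   -0.07] pos [0.5352 0.1541 0.2174] rot [179.9   0.   -0.3] w 0.412 F [-0.3 -0.4 -0.1] t 27.08
```

View pics/w12.png

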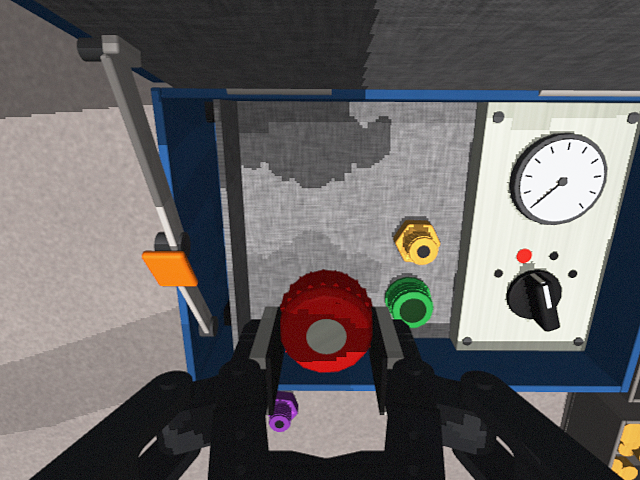

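The fitting (416,242) and plug (409,303) are in the tray. I lower the cap beside them.

```bash
python3 -m crank '[0,0,0,0,0,1,1, 0,0,0,0,0,1,1, 0,0,0,0,0,1,1, 0,0,0,0,0,1,1, 0,0,0,0,0,1,1, 0,0,0,0,0,1,1, 0,0,0,0,0,0.25,1, 0,0,0,0,0,0,1]'; python3 -m crank '[0,0,0,0,0,0,0, 0,0,0,0,0,0,-0.1, 0,0,0,0,0,0,-0.1, 0,0,0,0,0,-1,-0.1, 0,0,0,0,0,-1,-0.1, 0,0,0,0,0,-1,-0.1, 0,0,0,0,0,-1,-0.1, 0,0,0,0,0,-1,-0.1]'; python3 -m crank '[0,0,0,0,1,-1,-0.6, 0,0,0,0,1,0,-0.6, 0,0,0,-0.2,1,0,-0.6, 0,0,0,-0.2,1,0,-0.6, 0,0,0,-0.2,1,0,-0.6, 0,0,0,-0.2,1,0,-0.6, 0,0,0,-0.2,1,0,-0.6, 0,0,0,-0.2,1,0,-0.6]' ;python3 -m crank '[0,0,0,-0.2,1,0,-0.6, 0,0,0,-0.2,1,0,-0.6, 0,0,0,-0.2,1,0,-0.6, 0,0,0,-0.2,1,0,-0.6, 0,0,0,-0.2,1,0,-0.6, 0,0,0,-0.2,1,0,-0.6, 0,0,0,0,1,0,-0.6, 0,0,0,0,1,0,-0.6]'; python3 look.py w13 nut_center cap_center;  python3 -c "
from h import *
goto([0.475,-0.2875,0.13],0)"
```

```text
time: 27.75
eef_pos: [0.5336, 0.1544, 0.0599]
eef_rot: [179.9, 0.2, -0.3]
ft_force: [0.6, -0.6, 0.4]
grip_width: 0.409
time: 28.42
eef_pos: [0.5351, 0.1564, 0.1885]
eef_rot: [-180.0, -0.1, -0.2]
ft_force: [0.7, 0.2, 0.2]
grip_width: 0.553
time: 29.08
eef_pos: [0.5042, -0.0446, 0.2124]
eef_rot: [-180.0, -0.1, -0.2]
ft_force: [0.8, 0.6, -0.2]
grip_width: 0.794
time: 29.75
eef_pos: [0.4735, -0.2446, 0.2124]
eef_rot: [-180.0, -0.1, -0.2]
ft_force: [-0.5, -0.5, -0.9]
grip_width: 0.799
[ 0.4735 -0.2446  0.2124] [-1.8e+02 -1.0e-01 -2.0e-01] cam [ 0.474 -0.163  0.353]
nut_center 0.92 [ 0.4699 -0.293   0.0021] [321. 254.]
shift units [0.08 1.66 3.29] turn units [ 0.02 -0.02 -0.08] pos [ 0.4733 -0.2459  0.2123] rot [ 1.799e+02 -1.000e-01 -4.000e-01] w 0.797 F [-0.1  1.4  0.5] t 29.9
```

View pics/w13.png

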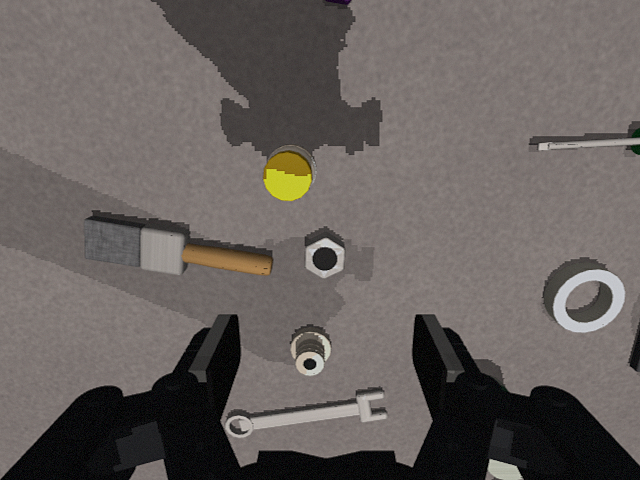

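The nut's top is at (325,258), and the brush handle ends at (272,262), only about 45 mm away. So I grip across the 60° flats (yaw ≈ 55).

```bash
python3 -c "
from h import *
c=camera_info('wrist'); print(ray(c,325,258,.02),ray(c,310,363,.034)); goto(ray(c,325,258,.02))"; python3 -m crank '[0,0,0,0.1,0.8,0.5,-0.5, 0,0,0,0,0.8,0.5,-0.5, 0,0,-1,0,0,1,-0.5, 0,0,-1,0,0,0,-0.5, 0,0,-1,0,0,0,-0.5, 0,0,-1,0,0,0,-0.5, 0,0,-1,0,0,0,-0.5, 0,0,-1,0,0,0,-0.5]'; python3 -m crank '[0,0,-1,0,0,1,-0.5, 0,0,-1,0,0,0,-0.5, 0,0,-1,0,0,0,-0.5, 0,0,-1,0,0,0,-0.5, 0,0,-1,0,0,0,-0.5, 0,0,0,0,0,0,-0.5,0,0,0,0,0,0,-0.5]';  python3 look.py w14 nut_center bush_center;  python3 -c "
from h import *
goto([0.475,-0.2875,0.003],55)"
```

```text
[ 0.47279566 -0.29137508  0.02      ] [ 0.457605   -0.39320295  0.034     ]
shift units [-0.02  1.81  7.69] pos [ 0.4733 -0.2459  0.2123] rot [ 1.799e+02 -1.000e-01 -4.000e-01] w 0.797 F [-0.1  1.4  0.5] t 29.9
time: 30.57
eef_pos: [0.4767, -0.2819, 0.1617]
eef_rot: [-180.0, -0.1, 30.2]
ft_force: [-0.7, -0.3, 0.7]
grip_width: 0.744
time: 31.15
eef_pos: [0.4765, -0.2824, 0.1367]
eef_rot: [180.0, -0.0, 54.8]
ft_force: [0.5, 0.2, 1.0]
grip_width: 0.749
[ 0.4765 -0.2824  0.1367] [180.   -0.   54.8] cam [ 0.408 -0.236  0.277]
nut_center 0.74 [ 0.473  -0.2922  0.0037] [314. 233.]
bush_center 0.91 [ 0.46   -0.397   0.0155] [188. 302.]
shift units [-0.18  0.06  5.34] turn units [ 0.   -0.   -0.05] pos [ 0.4763 -0.2829  0.1365] rot [180.   -0.   54.8] w 0.751 F [-0.4 -0.2 -0.4] t 31.3
```

View pics/w14.png

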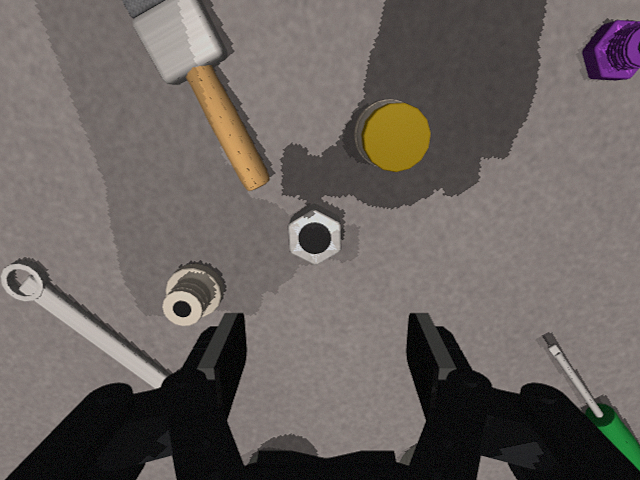

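```bash
python3 -c "
from h import *
c=camera_info('wrist'); X=ray(c,315,237,.02); print(X); X[2]=.003;goto(X)"
```

```text
[ 0.47159808 -0.2903773   0.02      ]
shift units [-0.35  0.02  5.34] pos [ 0.4763 -0.2829  0.1365] rot [180.   -0.   54.8] w 0.751 F [-0.4 -0.2 -0.4] t 31.3
```

```bash
python3 -m crank '[0,0,0,-0.3,0,1,-0.5, 0,0,0,0,0,1,-0.5, 0,0,0,0,0,1,-0.5, 0,0,0,0,0,1,-0.5, 0,0,0,0,0,1,-0.5, 0,0,0,0,0,0.3,-0.5, 0,0,0,0,0,0,-0.5, 0,0,0,0,0,0,0]' 60;python3 -m crank '[0,0,0,0,0,0,1,0,0,0,0,0,0,1,0,0,0,0,0,0,1, 0,0,0,0,0,0,1, 0,0,0,0,0,0,1, 0,0,0,0,0,-0.5,1, 0,0,0,0,0,-1,1, 0,0,0,0,0,-1,1]';python3 -m crank '[0,0,0,0,0,-1,1, 0,0,0,0,0,-1,1, 0,0,0,0,0,-1,1, 0,0,0,0,0,-1,1, 0,0,0,0,0,-1,1, 0,0,0,0,0,-1,1, 0,0,1,0,0,0,1, 0,0,1,0,0,0,1]'; python3 -m crank '[0,0,1,0,0,0,1, 0,0,1,0,0,0,1, 0,0,1,0,0,0,1, 0,0,1,0,0,0,1, 0,0,1,0,0,0,1, 0,0,1,0,0,0,1, 0,0,1,0,0,0,1, 0,0,1,0,0,0,1]'; python3 look.py w15 nut_center;  python3 -c "
from h import *
goto([0.535,0.112,0.22],0)"
```

```text
time: 31.97
eef_pos: [0.4718, -0.2895, 0.0041]
eef_rot: [-180.0, 0.0, 54.8]
ft_force: [0.3, -0.1, 0.4]
grip_width: 0.621
time: 32.63
eef_pos: [0.4708, -0.2889, 0.0672]
eef_rot: [-179.9, 0.0, 54.8]
ft_force: [0.5, 0.6, -1.9]
grip_width: 0.408
time: 33.3
eef_pos: [0.4727, -0.2901, 0.2197]
eef_rot: [179.7, -0.1, 44.6]
ft_force: [-0.4, -0.3, -0.9]
grip_width: 0.407
time: 33.97
eef_pos: [0.4715, -0.2892, 0.2173]
eef_rot: [-180.0, -0.0, 4.6]
ft_force: [-0.1, -0.1, -1.8]
grip_width: 0.399
[ 0.4715 -0.2892  0.2173] [-180.    -0.     4.6] cam [ 0.465 -0.208  0.358]
nut_center 0.88 [ 0.4732 -0.2916  0.2167] [329. 328.]
shift units [  3.87 -15.78  -0.11] turn units [-0.   -0.01  0.96] pos [ 0.4716 -0.2892  0.2172] rot [-180.    -0.     4.8] w 0.409 F [ 0.6 -0.  -0.5] t 34.07
```

View pics/w15.png

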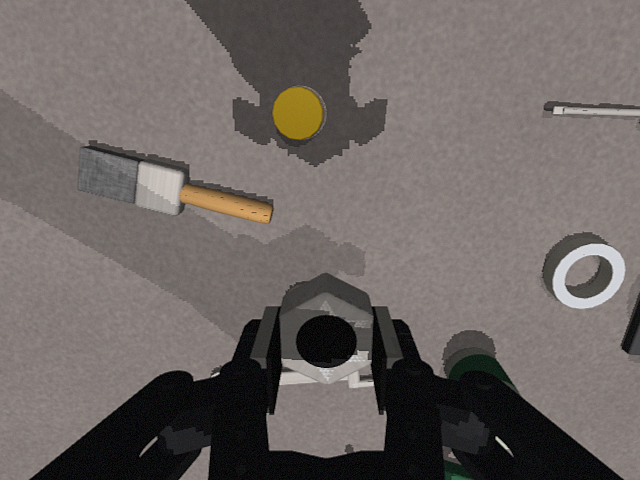

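```bash
python3 -m crank '[0,0,0.95,0,0,0,1, 0,0,0,0.25,-1,0,1, 0,0,0,0.25,-1,0,1, 0,0,0,0.25,-1,0,1, 0,0,0,0.25,-1,0,1, 0,0,0,0.25,-1,0,1, 0,0,0,0.25,-1,0,1, 0,0,0,0.25,-1,0,1]'; python3 -m crank '[0,0,0,0.25,-1,0,1, 0,0,0,0.25,-1,0,1, 0,0,0,0.25,-1,0,1, 0,0,0,0.25,-1,0,1, 0,0,0,0.25,-1,0,1, 0,0,0,0.25,-1,0,1, 0,0,0,0,-1,0,1, 0,0,0,0,-1,0,1]'; python3 -m crank '[0,0,0,0.3,-0.7,0,1, 0,0,0,0.2,0,0,1, 0,0,0,0,0,0,1]'; python3 look.py w16 cap_center plug_center tray;  python3 -c "
from h import *
goto([0.535,0.11,0.056],0)"
```

```text
time: 34.73
eef_pos: [0.5152, -0.1131, 0.217]
eef_rot: [-180.0, -0.0, 0.3]
ft_force: [1.2, -0.9, -1.3]
grip_width: 0.404
time: 35.4
eef_pos: [0.5525, 0.0869, 0.217]
eef_rot: [-180.0, -0.0, 0.3]
ft_force: [0.8, -0.8, -1.0]
grip_width: 0.399
time: 35.65
eef_pos: [0.5656, 0.1043, 0.2168]
eef_rot: [-180.0, -0.1, 0.4]
ft_force: [0.7, -0.4, -0.9]
grip_width: 0.402
[0.5656 0.1043 0.2168] [-1.8e+02 -1.0e-01  4.0e-01] cam [0.565 0.186 0.358]
cap_center 0.72 [0.5346 0.1534 0.0592] [284. 156.]
plug_center 0.76 [0.6035 0.0854 0.058 ] [372. 243.]
tray 0.86 [0.5559 0.1471 0.0478] [313. 163.]
shift units [-1.19 -0.35  6.42] turn units [ 0.01  0.   -0.  ] pos [0.5647 0.1013 0.2165] rot [180.   0.  -0.] w 0.404 F [ 0.2  0.  -1.2] t 35.85
```

View pics/w16.png

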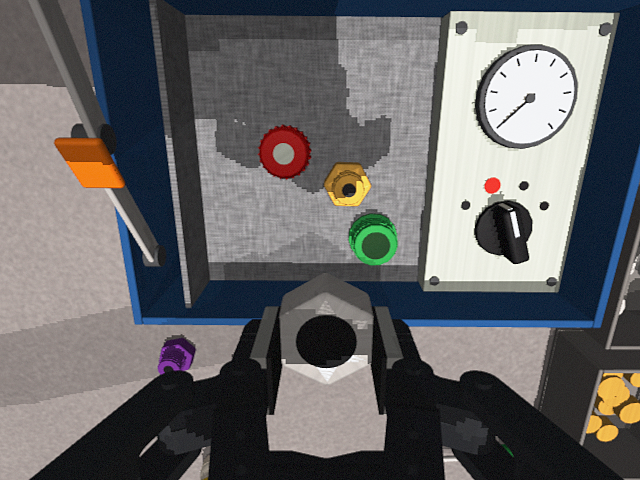

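The fitting has shifted slightly, to (347,187), and is still in the tray, between the cap and plug. I put the nut at about (0.533, 0.101).

```bash
python3 -m crank '[0,0,0,-0.65,0,0,1, 0,0,0,-0.65,0,1,1, 0,0,0,0,0,1,1, 0,0,0,0,0,1,1, 0,0,0,0,0,1,1, 0,0,0,0,0,1,1, 0,0,0,0,0,1,1, 0,0,0,0,0,0.4,1]'; python3 -m crank '[0,0,0,0,0,0,1, 0,0,0,0,0,0,0, 0,0,0,0,0,0,0, 0,0,0,0,0,0,-0.05, 0,0,0,0,0,-1,-0.05, 0,0,0,0,0,-1,-0.1, 0,0,0,0,0,-1,-0.1, 0,0,0,0,0,-1,-0.1]'; python3 -m crank '[0,0,0,0,0,-1,-0.1, 0,0,0,0,0,-1,-0.6, 0,0,0,-0.15,1,0,-0.6, 0,0,0,-0.15,1,0,-0.6, 0,0,0,-0.15,1,0,-0.6, 0,0,0,-0.15,1,0,-0.6, 0,0,0,-0.15,1,0,-0.6, 0,0,0,-0.15,1,0,-0.6]' ;python3 -m crank '[0,0,0,-0.15,1,0,-0.6, 0,0,0,-0.15,1,0,-0.6, 0,0,0,-0.15,1,0,-0.6, 0,0,0,-0.15,1,0,-0.6, 0,0,0,-0.15,1,0,-0.6, 0,0,0,-0.15,1,0,-0.6, 0,0,0,-0.2,1,0,-0.6, 0,0,0,-0.2,1,0,-0.6]';python3 -m crank '[0,0,0,-0.2,1,0,-0.6, 0,0,0,-0.2,1,0,-0.6, 0,0,0,-0.2,1,0,-0.6, 0,0,0,-0.2,1,0,-0.6, 0,0,0,0,1,0,-0.6]'; python3 look.py w17 bush_center;  python3 -c "
from h import *
goto([0.46,-0.392,0.015],0)"
```

```text
time: 36.52
eef_pos: [0.5302, 0.1015, 0.0544]
eef_rot: [179.9, 0.3, 0.0]
ft_force: [-26.9, -5.4, 64.7]
grip_width: 0.407
time: 37.18
eef_pos: [0.5324, 0.1029, 0.1579]
eef_rot: [-180.0, -0.0, 0.1]
ft_force: [-0.2, 0.2, -0.3]
grip_width: 0.548
time: 37.85
eef_pos: [0.5099, -0.0481, 0.207]
eef_rot: [-180.0, -0.1, 0.1]
ft_force: [0.5, 0.3, 0.1]
grip_width: 0.797
time: 38.52
eef_pos: [0.4777, -0.2483, 0.207]
eef_rot: [180.0, -0.1, 0.1]
ft_force: [-0.2, 0.2, -0.0]
grip_width: 0.8
time: 38.93
eef_pos: [0.4568, -0.3735, 0.207]
eef_rot: [180.0, -0.0, 0.0]
ft_force: [0.4, -0.1, -0.3]
grip_width: 0.807
[ 0.4568 -0.3735  0.207 ] [180.  -0.   0.] cam [ 0.457 -0.292  0.348]
bush_center 0.65 [ 0.4584 -0.3937  0.017 ] [327. 232.]
shift units [0.15 0.56 7.69] turn units [ 0.05 -0.01 -0.05] pos [ 0.4563 -0.3773  0.2073] rot [179.8  -0.   -0.3] w 0.799 F [-0.4 -0.8  0.3] t 39.03
```

View pics/w17.png

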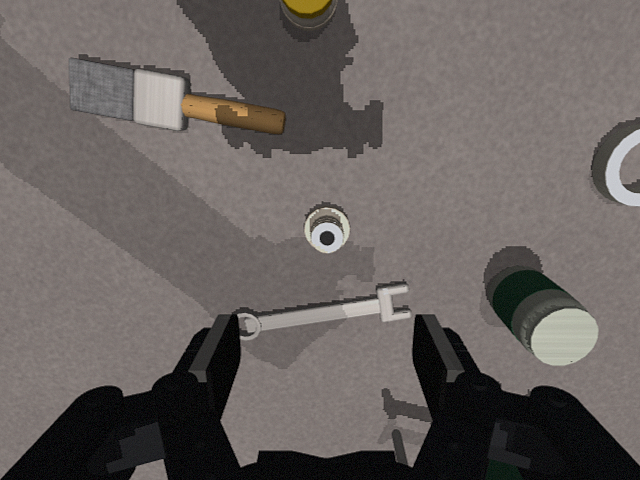

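The bush is at (327,235), with the spanner (320,312) and can (545,320) clear of the fingers.

```bash
python3 -c "
from h import *
c=camera_info('wrist'); X=ray(c,327,239,.034); print(X); X[2]=.015;goto(X)"
```

```text
[ 0.45757842 -0.39889372  0.034     ]
shift units [0.05 0.83 7.7 ] pos [ 0.4563 -0.3773  0.2073] rot [179.8  -0.   -0.3] w 0.799 F [-0.4 -0.8  0.3] t 39.03
```

```bash
python3 -m crank '[0,0,0,0.05,0.8,1,-0.5, 0,0,0,0,0,1,-0.5, 0,0,0,0,0,1,-0.5, 0,0,0,0,0,1,-0.5, 0,0,0,0,0,1,-0.5, 0,0,0,0,0,1,-0.5, 0,0,0,0,0,1,-0.5, 0,0,0,0,0,0.6,-0.5]' 50;python3 -m crank '[0,0,0,0,0,0,-0.5,0,0,0,0,0,0,0,0,0,0,0,0,0,1, 0,0,0,0,0,0,1, 0,0,0,0,0,0,1, 0,0,0,0,0,0,1, 0,0,0,0,0,0,1, 0,0,0,0,0,0,1]';python3 -m crank '[0,0,0,0,0,-0.5,1, 0,0,0,0,0,-1,1, 0,0,0,0,0,-1,1, 0,0,0,0,0,-1,1, 0,0,0,0,0,-1,1, 0,0,0,0,0,-1,1, 0,0,0,0,0,-1,1, 0,0,0,0,0,-1,1]'; python3 look.py w18 bush_center;  python3 -c "
from h import *
goto([0.535,0.06,0.2],0)"
```

```text
time: 39.7
eef_pos: [0.4588, -0.3899, 0.014]
eef_rot: [-179.9, 0.1, 0.1]
ft_force: [-1.3, 0.2, -0.5]
grip_width: 0.751
time: 40.37
eef_pos: [0.4605, -0.3928, 0.0183]
eef_rot: [179.9, -0.2, 0.1]
ft_force: [-0.9, 1.2, 7.9]
grip_width: 0.305
time: 41.03
eef_pos: [0.4591, -0.3919, 0.2062]
eef_rot: [180.0, -0.0, 0.1]
ft_force: [0.3, 0.0, -2.0]
grip_width: 0.303
[ 0.4591 -0.3919  0.2062] [ 1.8e+02 -0.0e+00  1.0e-01] cam [ 0.459 -0.31   0.347]
bush_center 0.76 [ 0.4626 -0.393   0.2079] [334. 328.]
shift units [  2.95 -18.17   0.32] turn units [ 0.06 -0.09  0.01] pos [ 0.4615 -0.3942  0.2097] rot [ 1.797e+02 -4.000e-01  1.000e-01] w 0.304 F [-0.1 -0.3  0.1] t 41.13
```

View pics/w18.png

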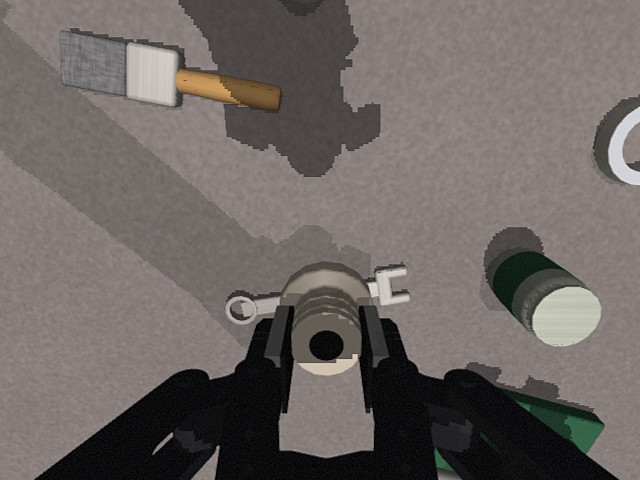

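```bash
python3 -m crank '[0,0,0,0.2,-1,0,1, 0,0,0,0.2,-1,0,1, 0,0,0,0.2,-1,0,1, 0,0,0,0.2,-1,0,1, 0,0,0,0.2,-1,0,1, 0,0,0,0.2,-1,0,1, 0,0,0,0.3,-1,0,1, 0,0,0,0.3,-1,0,1]'; python3 -m crank '[0,0,0,0.3,-1,0,1, 0,0,0,0.3,-1,0,1, 0,0,0,0.3,-1,0,1, 0,0,0,0.3,-1,0,1, 0,0,0,0.3,-1,0,1, 0,0,0,0.3,-1,0,1, 0,0,0,0.3,-1,0,1, 0,0,0,0.3,-1,0,1]'; python3 -m crank '[0,0,0,0.4,-1,0,1, 0,0,0,0.4,-1,0,1, 0,0,0,0.4,0,0,1, 0,0,0,0.4,0,0,1, 0,0,0,0,0,0,1]'; python3 look.py w19 cap_center plug_center fitting_center nut_center
```

```text
time: 41.8
eef_pos: [0.5036, -0.1906, 0.2039]
eef_rot: [-180.0, 0.0, 0.1]
ft_force: [0.9, 0.0, -2.1]
grip_width: 0.305
time: 42.47
eef_pos: [0.5635, 0.0094, 0.2039]
eef_rot: [-180.0, 0.0, 0.1]
ft_force: [-0.0, 1.4, -1.0]
grip_width: 0.305
time: 42.88
eef_pos: [0.6048, 0.0589, 0.2038]
eef_rot: [180.0, -0.1, 0.2]
ft_force: [0.5, -0.3, -0.0]
grip_width: 0.304
[0.6048 0.0589 0.2038] [ 1.8e+02 -1.0e-01  2.0e-01] cam [0.605 0.141 0.344]
cap_center 0.77 [0.5338 0.1529 0.0577] [221.  90.]
plug_center 0.83 [0.6053 0.0864 0.057 ] [326. 188.]
plug_center 0.42 [0.5338 0.151  0.0621] [219.  93.]
fitting_center 0.92 [0.5818 0.1353 0.0632] [292. 118.]
fitting_center 0.76 [ 0.4086 -0.0578  0.0156] [119. 329.]
fitting_center 0.59 [ 0.4846 -0.0702  0.0121] [201. 339.]
nut_center 0.84 [0.5331 0.1005 0.0526] [228. 167.]
```

View pics/w19.png

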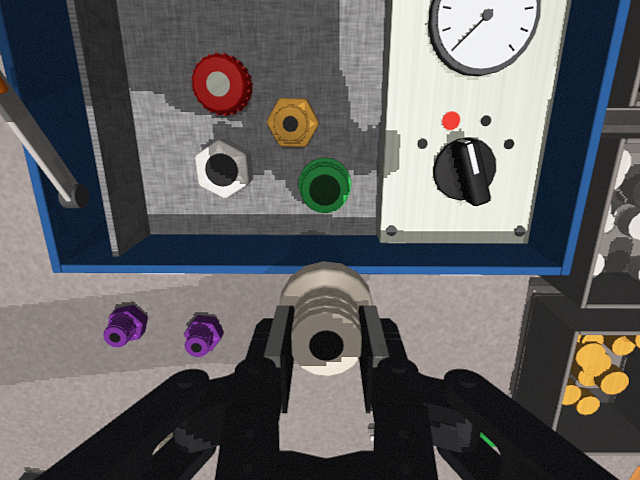

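All four placed spares lie in the tray: cap (220,85), fitting (292,122), nut (221,168) and plug (325,186). The bush goes to the free space at about (0.618, 0.177). I turn to yaw −90 so the camera points away from the lid.

```bash
python3 -m crank '[0,0,1,0,0,0,1, 0,0,1,0,0,0,1, 0,0,1,0,0,0,1, 0,0,1,0,0,0,1, 0,0,1,0,0,0,1, 0,0,1,0,0,0,1, 0,0,1,0,0,0,1, 0,0,1,0,0,0,1]';  python3 -m crank '[0,0,1,0,0,0,1, 0,0,1,0,0,0,1, 0,0,1,0,0,0,1, 0,0,1,0,0,0,1, 0,0,1,0,0,0,1, 0,0,1,0,0,0,1, 0,0,1,0,0,0,1, 0,0,1,0,0,0,1]'; python3 -m crank '[0,0,1,0,0,0,1, 0,0,1,0,0,0,1, 0,0,0,-1,-0.1,0,1, 0,0,0,-1,-0.1,0,1, 0,0,0,-1,-0.1,0,1, 0,0,0,-1,-0.1,0,1, 0,0,0,-0.7,-0.1,0,1, 0,0,0,0,0,0,1]';python3 look.py w20;  python3 -c "
from h import *
goto([0.6175,0.177,0.0695],-90); print(pose()[2]['qpos'].round(1))"
```

```text
time: 43.8
eef_pos: [0.6031, 0.0579, 0.2039]
eef_rot: [-180.0, 0.0, -40.2]
ft_force: [-0.1, 0.3, -1.3]
grip_width: 0.303
time: 44.47
eef_pos: [0.6031, 0.058, 0.2039]
eef_rot: [180.0, 0.0, -80.2]
ft_force: [0.6, 0.7, -0.5]
grip_width: 0.307
time: 45.13
eef_pos: [0.6152, 0.182, 0.2034]
eef_rot: [180.0, 0.2, -89.5]
ft_force: [0.1, 0.9, -1.5]
grip_width: 0.301
[0.6152 0.182  0.2034] [180.    0.2 -89.5] cam [0.699 0.18  0.344]
shift units [ 0.08 -0.09  5.36] turn units [0.01 0.02 0.07] pos [0.6152 0.1789 0.2035] rot [ 1.80e+02  1.00e-01 -8.97e+01] w 0.303 F [-0.1 -0.4 -0.5] t 45.18
[-44.5  31.2  36.5  93.5 -20.5  62.2 -91.9]
```

View pics/w20.png

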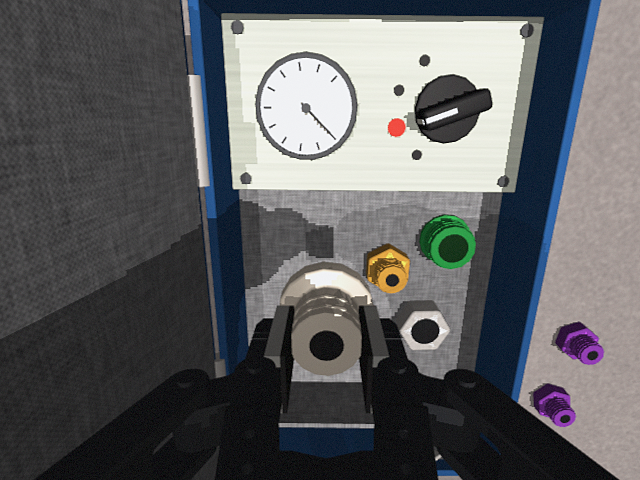

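```bash
python3 -m crank '[0,0,0,0,0,1,1, 0,0,0,0,0,1,1, 0,0,0,0,0,1,1, 0,0,0,0,0,1,1, 0,0,0,0,0,1,1, 0,0,0,0,0,0.3,1, 0,0,0,0,0,0,1, 0,0,0,0,0,0,0.2]'; python3 -m crank '[0,0,0,0,0,0,-0.05, 0,0,0,0,0,0,-0.05, 0,0,0,0,0,-1,-0.05, 0,0,0,0,0,-1,-0.1, 0,0,0,0,0,-1,-0.1, 0,0,0,0,0,-1,-0.1, 0,0,0,0,0,-1,-0.1, 0,0,0,0,0,-1,-0.1]'; python3 -m crank '[0,0,0,0,0,-1,-0.1, 0,0,0,1,0,0,-0.1, 0,0,0,1,0,0,-0.1, 0,0,0,1,0,0,0, 0,0,0,1,0,0,0, 0,0,0,1,0,0,0, 0,0,0,1,0,0,0, 0,0,0,1,0,0,0]'
python3 - <<'E'
from h import *
im=grab_frame("top"); c=camera_info("top"); cv2.imwrite("pics/t2.png",cv2.resize(im[130:330,100:500],(800,400),interpolation=cv2.INTER_CUBIC)); cv2.imwrite("pics/t3.png",cv2.resize(im[140:300,120:320],(800,640))[:600])
E
python3 look.py w21 bush_center
```

```text
time: 45.85
eef_pos: [0.6162, 0.1741, 0.0718]
eef_rot: [180.0, -0.0, -90.0]
ft_force: [-0.5, -0.3, -0.0]
grip_width: 0.398
time: 46.52
eef_pos: [0.6162, 0.1756, 0.2235]
eef_rot: [-179.9, 0.0, -89.9]
ft_force: [-0.8, 0.9, -0.0]
grip_width: 0.548
time: 47.18
eef_pos: [0.6164, -0.0006, 0.2473]
eef_rot: [-179.9, 0.0, -89.9]
ft_force: [0.6, 0.2, -0.3]
grip_width: 0.499
[ 0.6159 -0.0081  0.2478] [-179.9   -0.2  -90.3] cam [ 0.7   -0.01   0.389]
bush_center 0.7 [0.6877 0.1336 0.0695] [140. 128.]
bush_center 0.64 [0.6207 0.1702 0.0663] [110. 211.]
bush_center 0.59 [0.5536 0.1453 0.0535] [158. 279.]
```

View pics/t3.png

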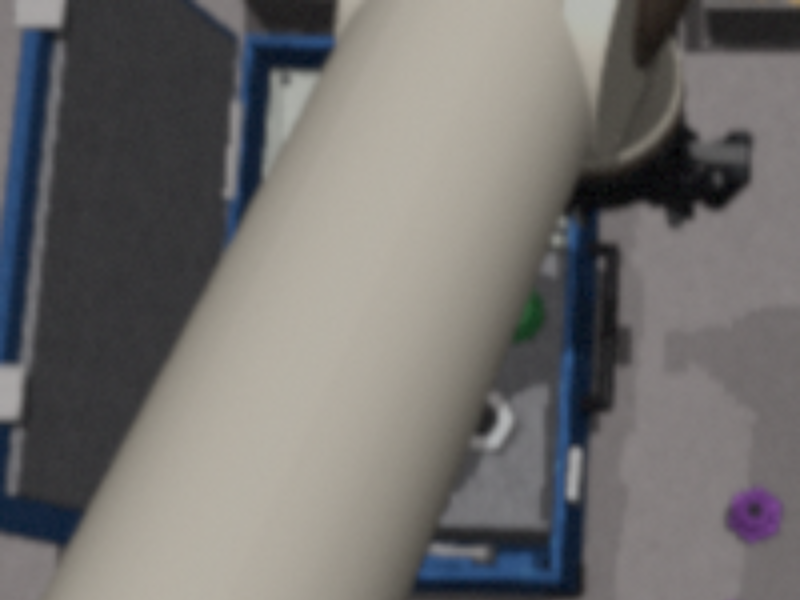

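View pics/w21.png

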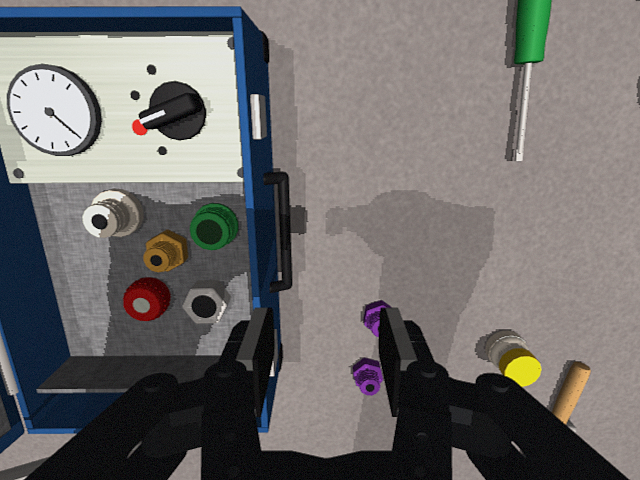

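All five spares lie in the tray: bush (112,213), fitting (163,252), plug (213,227), cap (147,299) and nut (204,306). The pointer is on the red dot at (140,127). Next I move to the stay pad with closed fingers, tilted 30° along its normal.

```bash
python3 -m crank '[0,0,0,0,0.85,0,1, 0,0,0,0,0.85,0,1, 0,0,0,0,0.85,0,1, 0,0,0,0,0.85,0,1, 0,0,0,0,0.85,0,1, 0,0,0,0,0.85,0,1, 0,0,0,0,0.85,0,1, 0,0,0,0,0.8,0,1]'; python3 -m crank '[0,-1,0,0,0,0,1, 0,-1,0,0,0,0,1, 0,-1,0,0,0,0,1, 0,-1,0,0,0,0,1, 0,-1,0,0,0,0,1, 0,-1,0,0,0,0,1, 0,0,0,0,0,0,1]'; python3 look.py w22 knee_pad
python3 - <<'E'
from h import *
for cam in ["top","side"]:
    im=grab_frame(cam); c=camera_info(cam); cv2.imwrite(f"pics/p_{cam}.png",im)
    for d in nets.spot_point(cam,"knee_pad")[:2]: X=c2w(c,d["position"]); print(cam,d["p"],X.round(3),w2p(c,X).round(0))
R=pose()[1]; print(R.round(3)); goto([.447,.127,.217])
E
```

```text
time: 48.0
eef_pos: [0.4466, 0.0018, 0.2466]
eef_rot: [-180.0, 0.1, -89.8]
ft_force: [0.1, 0.5, 0.7]
grip_width: 0.001
time: 48.58
eef_pos: [0.4475, -0.0018, 0.2456]
eef_rot: [179.9, 30.1, -90.2]
ft_force: [0.1, 0.2, -0.5]
grip_width: -0.003
[ 0.4475 -0.0018  0.2456] [179.9  30.1 -90.2] cam [ 0.531 -0.076  0.367]
knee_pad 0.71 [0.4518 0.158  0.1664] [194. 221.]
top 0.74 [0.452 0.155 0.159] [207. 272.]
side 0.38 [0.453 0.163 0.166] [279. 188.]
[[ 0.005 -1.    -0.002]
 [-0.866 -0.005  0.5  ]
 [-0.5   -0.001 -0.866]]
shift units [-3.73  0.01  3.53] pos [0.4477 0.0021 0.2469] rot [-179.9   30.   -89.7] w 0.003 F [ 0.9  0.6 -0.5] t 48.88
```

View pics/w22.png

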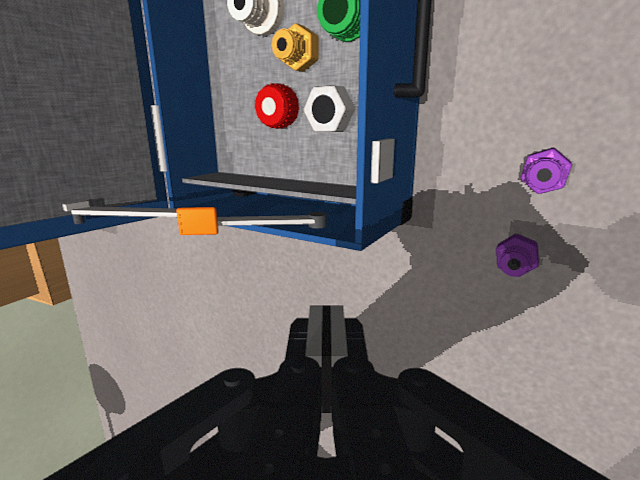

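View pics/p_side.png

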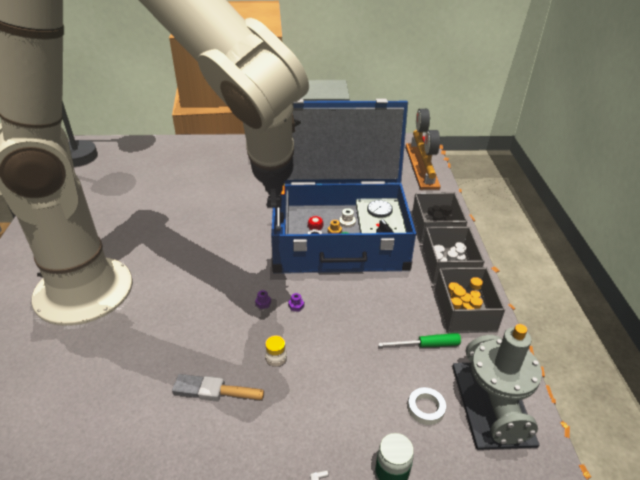

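The pad is at (196,221), about (0.450, 0.158, 0.165) in the world. I line up on its normal first.

```bash
python3 -m crank '[0,0,0,-0.95,-0.1,0,1, 0,0,0,-0.95,0,0,1, 0,0,0,-0.95,0,0,1, 0,0,0,-0.95,0,0,1, 0,0,0,0,0,1,1, 0,0,0,0,0,1,1, 0,0,0,0,0,1,1, 0,0,0,0,0,1,1]';python3 -m crank '[0,0,0,0,0,0.4,1, 0,0,0,0,0,0,1]'; python3 look.py w23 knee_pad
python3 -c "
from h import *
cv2.imwrite('pics/p2.png',cv2.resize(grab_frame('side')[80:280,220:440],(660,600)))
goto([.450,.158,.165])"
```

```text
time: 49.55
eef_pos: [0.4497, 0.1351, 0.2074]
eef_rot: [-179.8, 30.0, -89.6]
ft_force: [0.1, 0.6, -0.2]
grip_width: 0.003
time: 49.72
eef_pos: [0.4478, 0.14, 0.1972]
eef_rot: [179.8, 30.0, -89.8]
ft_force: [-0.1, -1.0, 0.4]
grip_width: -0.002
[0.4478 0.14   0.1972] [179.8  30.  -89.8] cam [0.533 0.067 0.319]
knee_pad 0.84 [0.4482 0.1588 0.1657] [320. 287.]
shift units [-0.02  0.03  1.61] pos [0.4507 0.1374 0.1997] rot [-179.9   30.   -89.9] w 0.004 F [0.1 0.6 0.2] t 49.87
```

View pics/w23.png

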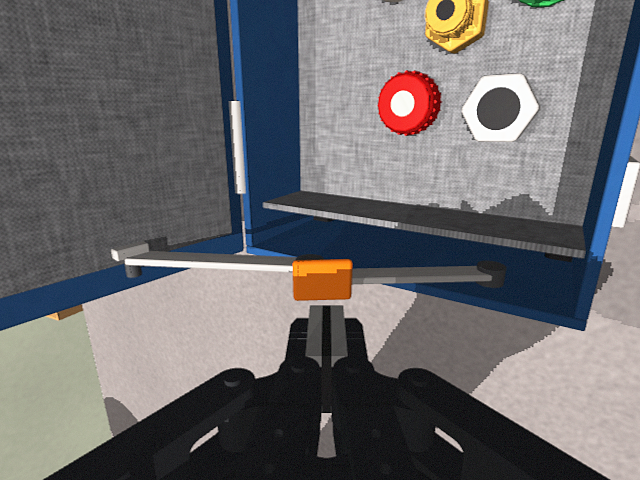

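View pics/p2.png

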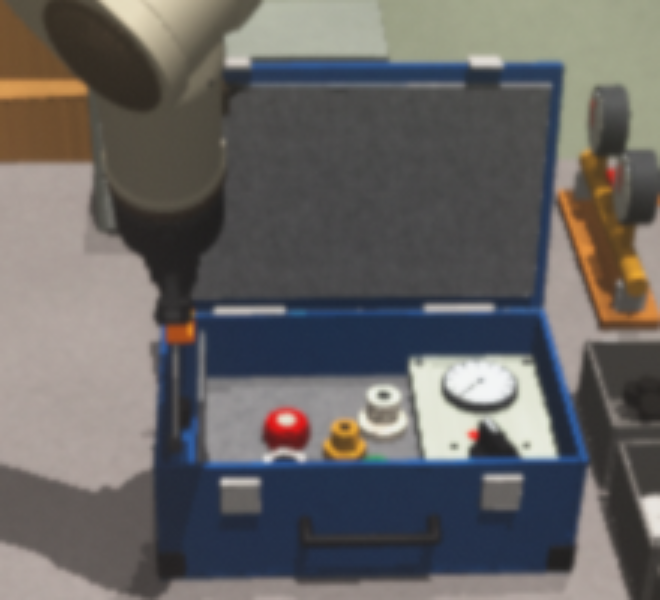

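The fingertips are centred on the pad at (322,280). I push along its normal.

```bash
python3 -m crank '[0,0,0,0,0,0.6,1, 0,0,0,0,0,0.6,1, 0,0,0,0,0,0.3,1, 0,0,0,0,0,0.2,1, 0,0,0,0,0,0.2,1, 0,0,0,0,0,0.2,1, 0,0,0,0,0,0.2,1, 0,0,0,0,0,0.2,1]'; python3 -m crank '[0,0,0,0,0,0.2,1, 0,0,0,0,0,0.2,1, 0,0,0,0,0,0.2,1, 0,0,0,0,0,0,1]';python3 look.py w24 knee_pad lid_edge
python3 -c "
from h import *
cv2.imwrite('pics/p3.png',cv2.resize(grab_frame('side')[80:280,220:440],(660,600)))
goto([.450,.158,.165])
c=camera_info('side')
for d in nets.spot_point('side','lid_edge')[:1]: print(c2w(c,d['position']))"
```

```text
time: 50.53
eef_pos: [0.4508, 0.1698, 0.1456]
eef_rot: [-179.9, 30.1, -89.9]
ft_force: [-1.2, -0.1, 7.6]
grip_width: 0.001
time: 50.87
eef_pos: [0.4508, 0.1762, 0.1319]
eef_rot: [-179.9, 30.0, -89.9]
ft_force: [0.7, -0.4, 3.4]
grip_width: -0.001
[0.4508 0.1762 0.1319] [-179.9   30.   -89.9] cam [0.535 0.103 0.254]
knee_pad 0.97 [0.4521 0.181  0.1301] [312. 319.]
shift units [-0.03  0.03 -1.51] pos [0.4507 0.1763 0.1319] rot [-179.9   30.   -89.9] w -0.001 F [ 1.  -0.7  4.3] t 51.07
```

View pics/w24.png

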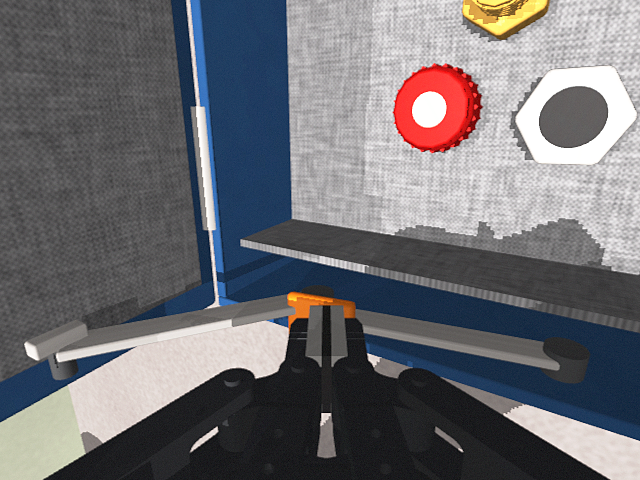

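View pics/p3.png

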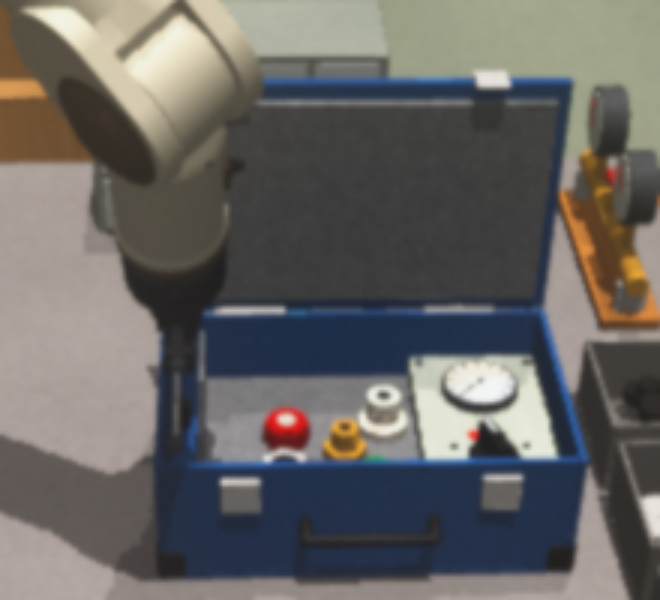

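The stay is now folded to a V and the lid has come slightly forward. I push 8 mm more, then retract and go up over to behind the lid.

```bash
python3 -m crank '[0,0,0,0,0,0.15,1, 0,0,0,0,0,0.15,1, 0,0,0,0,0,0,1, 0,0,0,0,0,-0.5,1, 0,0,0,0,0,-1,1, 0,0,0,0,0,-1,1, 0,0,0,0,0,-1,1, 0,0,0,0,0,-1,1]'; python3 -m crank '[0,0,0,0,0,-1,1, 0,0,0,0,0,-1,1, 0,1,0,0,0,-1,1, 0,1,0,0,0,-1,1, 0,1,0,0,0,-1,1, 0,1,0,0,0,-1,1, 0,1,0,0,0,-1,1, 0,1,0,0,0,-1,1]'
python3 - <<'E'
from h import *
goto([.593,.38,.45],-90)
for cam in ["top","side"]:
    im=grab_frame(cam); c=camera_info(cam); cv2.imwrite(f"pics/q_{cam}.png",im)
    for l in ["lid_edge","case_hinge","knee_pad"]:
        for d in nets.spot_point(cam,l)[:1]: X=c2w(c,d["position"]); print(cam,l,d["p"],X.round(3),w2p(c,X).round(0))
E
```

```text
time: 51.78
eef_pos: [0.4492, 0.1232, 0.2227]
eef_rot: [179.9, 29.9, -90.0]
ft_force: [0.2, 0.5, 0.5]
grip_width: 0.002
time: 52.45
eef_pos: [0.45, 0.0532, 0.4089]
eef_rot: [-179.9, -0.2, -90.0]
ft_force: [0.2, 0.0, -0.3]
grip_width: -0.0
shift units [-13.07  -5.72  -1.68] turn units [-0.03 -0.04 -0.01] pos [0.45   0.0532 0.4089] rot [-179.9   -0.2  -90. ] w -0.0 F [ 0.2  0.  -0.3] t 52.45
top knee_pad 0.64 [ 0.728 -0.335 -0.001] [411. 180.]
side lid_edge 0.84 [0.599 0.241 0.307] [341. 117.]
side case_hinge 0.85 [0.598 0.257 0.114] [338. 184.]
side knee_pad 0.51 [0.454 0.184 0.125] [281. 197.]
```

View pics/q_side.png

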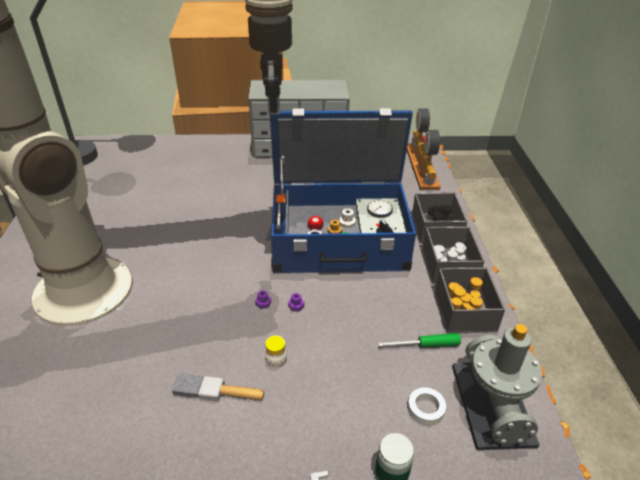

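View pics/q_top.png

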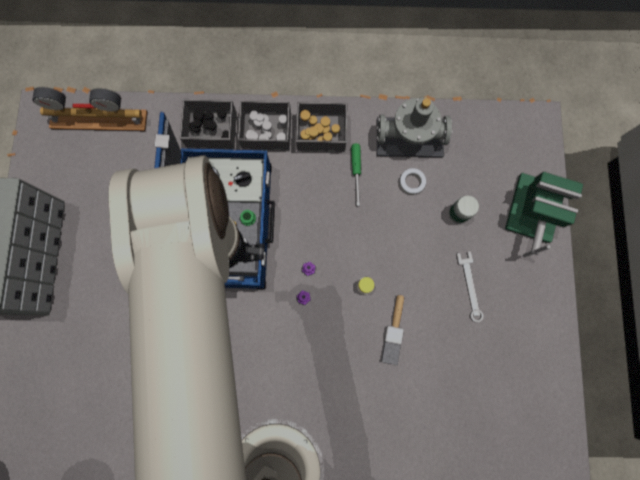

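The lid stands at about 0.3 rad with the stay broken. The steps so far hold, so I go behind the lid.

```bash
python3 -m crank '[0,0,0,0,-0.5,-1,1, 0,0,0,-0.5,-1,-1,1, 0,0,0,-1,-1,0,1, 0,0,0,-1,-1,0,1, 0,0,0,-1,-1,0,1, 0,0,0,-1,-1,0,1, 0,0,0,-1,-0.3,0,1, 0,0,0,-1,0,0,1]'; python3 -m crank '[0,0,0,-1,0,0,1, 0,0,0,-1,0,0,1, 0,0,0,-1,0,0,1, 0,0,0,-1,0,0,1, 0,0,0,-1,0,0,1, 0,0,0,-0.6,0,0,1, 0,0,0,0,0,0,1]'; python3 look.py w25 lid_edge disc_center; python3 -c "
from h import *
goto([.595,.32,.30],-90)"
```

```text
time: 53.52
eef_pos: [0.5965, 0.2168, 0.4544]
eef_rot: [179.9, -0.2, -90.1]
ft_force: [-0.6, 0.2, -0.0]
grip_width: 0.001
time: 54.1
eef_pos: [0.5934, 0.3612, 0.4546]
eef_rot: [179.8, -0.0, -89.6]
ft_force: [-1.2, 0.6, -0.6]
grip_width: 0.002
[0.5934 0.3612 0.4546] [179.8  -0.  -89.6] cam [0.678 0.36  0.595]
lid_edge 0.8 [0.6004 0.237  0.3025] [486. 216.]
shift units [1.4  0.   6.27] turn units [ 0.   -0.02 -0.01] pos [0.5952 0.3552 0.4566] rot [ 1.8e+02 -1.0e-01 -9.0e+01] w -0.002 F [ 0.4 -0.1 -0.2] t 54.25
```

View pics/w25.png

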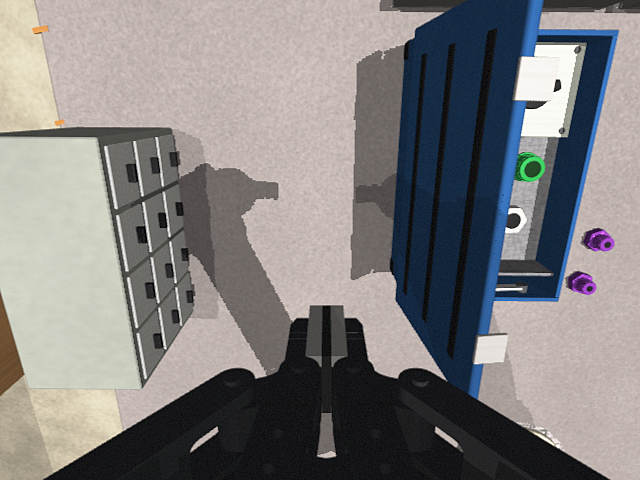

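There is no disc behind the lid. The outer lid face is at about (0.60, 0.238, 0.30). I lower the closed fingers behind it and push.

```bash
python3 -m crank '[0,0,0,0.2,0,1,1, 0,0,0,0.2,0,1,1, 0,0,0,0.2,0,1,1, 0,0,0,0.2,0,1,1, 0,0,0,0.2,0,1,1, 0,0,0,0,0,1,1, 0,0,0,0,0,0.3,1, 0,0,0,0,0,0,1]'; python3 -m crank '[0,0,0,0.6,0,0,1, 0,0,0,0.6,0,0,1, 0,0,0,0.6,0,0,1, 0,0,0,0.6,0,0,1, 0,0,0,0.6,0,0,1, 0,0,0,0,0,0,1]'; python3 look.py w26 lid_edge; python3 -c "
from h import *
goto([.595,.234,.297],-90)
cv2.imwrite('pics/s26.png',grab_frame('side'))"
```

```text
time: 54.92
eef_pos: [0.5937, 0.3299, 0.2976]
eef_rot: [179.8, -0.1, -90.0]
ft_force: [-0.5, 0.8, 0.1]
grip_width: 0.001
time: 55.42
eef_pos: [0.5956, 0.2518, 0.3009]
eef_rot: [-179.9, -0.0, -90.3]
ft_force: [1.3, -1.2, 0.5]
grip_width: -0.004
[0.5956 0.2518 0.3009] [-179.9   -0.   -90.3] cam [0.68  0.25  0.442]
lid_edge 0.72 [0.5965 0.2328 0.2999] [368. 325.]
lid_edge 0.5 [0.6152 0.1708 0.0702] [410. 182.]
shift units [0.88 0.   0.13] turn units [-0.01  0.01 -0.01] pos [0.595  0.2561 0.3003] rot [-1.8e+02  1.0e-01 -9.0e+01] w 0.001 F [-1.   0.3 -0. ] t 55.52
```

View pics/s26.png

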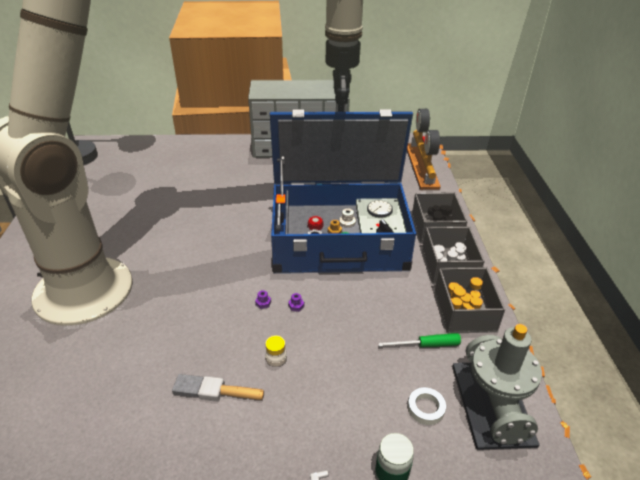

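View pics/w26.png

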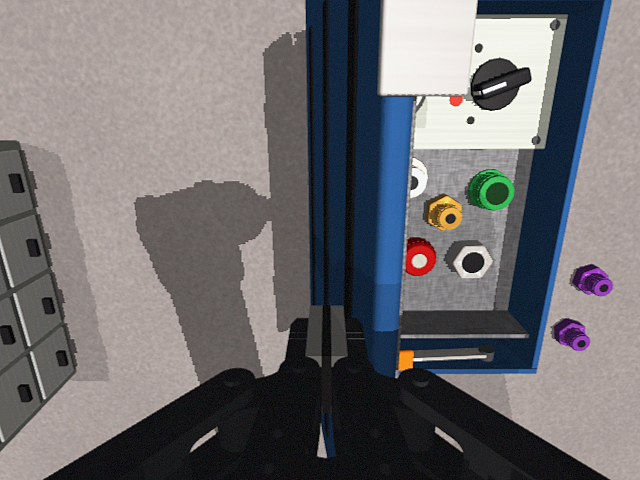

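All five spares are still in the tray with the selector on red, and the finger is just behind the lid. I start pushing.

```bash
python3 -m crank '[0,0,0,0.4,0,0.05,1, 0,0,0,0.4,0,0.05,1, 0,0,0,0.4,0,0.1,1, 0,0,0,0.4,0,0.1,1, 0,0,0,0.4,0,0.1,1, 0,0,0,0.4,0,0.1,1, 0,0,0,0.4,0,0.1,1]'; python3 look.py w27; python3 -c "
from h import *
cv2.imwrite('pics/s27.png',cv2.resize(grab_frame('side')[60:280,220:440],(600,600))); goto([.595,.172,.279])
c=camera_info('side')
for d in nets.spot_point('side','lid_edge')[:1]: print(d['p'],c2w(c,d['position']))"
```

```text
time: 56.15
eef_pos: [0.5947, 0.186, 0.284]
eef_rot: [180.0, -0.0, -89.9]
ft_force: [-1.0, 3.3, -2.1]
grip_width: -0.0
[0.5947 0.186  0.284 ] [180.   -0.  -89.9] cam [0.679 0.184 0.425]
shift units [ 0.44 -0.    0.21] pos [0.595  0.183  0.2841] rot [180.   -0.2 -90.2] w 0.005 F [ 0.6  0.  -0.3] t 56.25
0.63 [0.59984319 0.17447922 0.28765685]
```

View pics/s27.png

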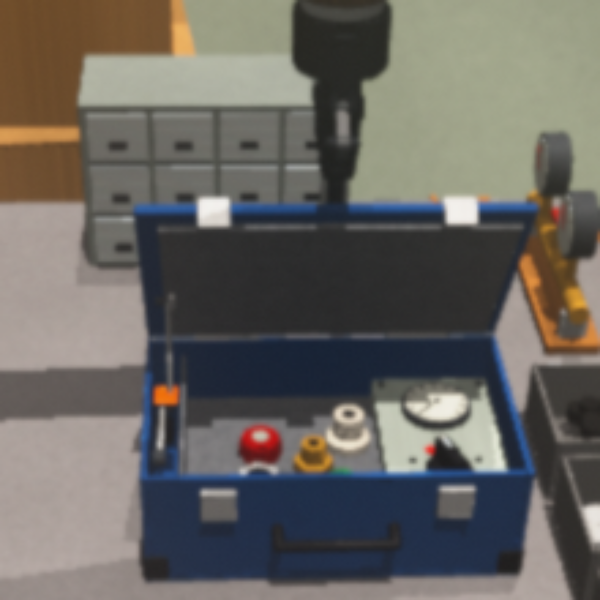

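The lid is now about 28° forward and follows the push with low force. I continue along the arc.

```bash
python3 -m crank '[0,0,0,0.45,0,0.22,1, 0,0,0,0.45,0,0.25,1, 0,0,0,0.42,0,0.28,1, 0,0,0,0.4,0,0.3,1, 0,0,0,0.4,0,0.33,1, 0,0,0,0.36,0,0.36,1]'; python3 -m crank '[0,0,0,0.3,0,0.4,1, 0,0,0,0.3,0,0.42,1, 0,0,0,0.28,0,0.43,1, 0,0,0,0.22,0,0.44,1, 0,0,0,0.2,0,0.45,1]'; python3 -c "
from h import *
cv2.imwrite('pics/s28.png',cv2.resize(grab_frame('side')[60:280,220:440],(600,600))); goto([.595,.084,.187])
c=camera_info('side')
for d in nets.spot_point('side','lid_edge')[:1]: print(d['p'],c2w(c,d['position']))"
```

```text
time: 56.8
eef_pos: [0.5949, 0.1238, 0.2403]
eef_rot: [-180.0, -0.0, -90.0]
ft_force: [1.7, 2.5, 1.3]
grip_width: -0.003
time: 57.22
eef_pos: [0.5947, 0.0913, 0.1863]
eef_rot: [180.0, -0.0, -90.0]
ft_force: [0.7, -0.1, 1.8]
grip_width: -0.003
shift units [ 0.25 -0.07 -0.12] pos [0.5931 0.0902 0.1839] rot [ 1.798e+02 -1.000e-01 -9.000e+01] w 0.003 F [-1.5 -1.2 -2.1] t 57.27
0.87 [0.59727772 0.07904471 0.1906521 ]
```

View pics/s28.png

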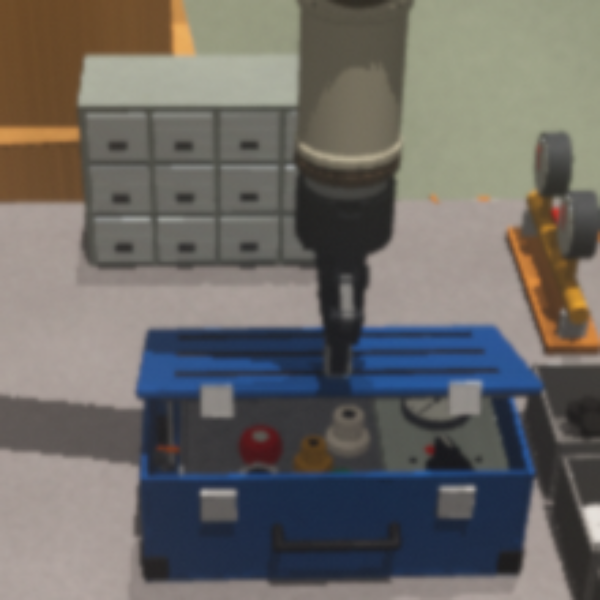

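About 20° remain. I continue slowly straight down.

```bash
python3 -m crank '[0,0,0,0.1,0,0.2,1, 0,0,0,0.1,0,0.2,1, 0,0,0,0.1,0,0.2,1, 0,0,0,0.05,0,0.2,1, 0,0,0,0.05,0,0.2,1, 0,0,0,0.05,0,0.2,1, 0,0,0,0.05,0,0.2,1, 0,0,0,0.05,0,0.2,1]'; python3 -m crank '[0,0,0,0.05,0,0.2,1, 0,0,0,0,0,0.2,1, 0,0,0,0,0,0.15,1, 0,0,0,0,0,0.1,1, 0,0,0,0,0,0.1,1, 0,0,0,0,0,0,1]'; python3 -c "
from h import *
cv2.imwrite('pics/s29.png',cv2.resize(grab_frame('side')[60:280,220:440],(600,600))); goto([.595,.069,.125])
c=camera_info('side')
for d in nets.spot_point('side','lid_edge')[:1]: print(d['p'],c2w(c,d['position']))"
```

```text
time: 57.98
eef_pos: [0.5949, 0.0789, 0.1471]
eef_rot: [-180.0, 0.0, -89.9]
ft_force: [-0.1, -0.3, 0.1]
grip_width: 0.002
time: 58.48
eef_pos: [0.5947, 0.0777, 0.1283]
eef_rot: [180.0, -0.0, -89.9]
ft_force: [-0.9, -0.3, 0.5]
grip_width: 0.001
shift units [ 0.35 -0.01  0.15] pos [0.5948 0.0777 0.1287] rot [180.   -0.  -89.9] w -0.002 F [-0.3 -0.7  0.4] t 58.53
0.72 [0.5993173  0.06554681 0.12861012]
```

View pics/s29.png

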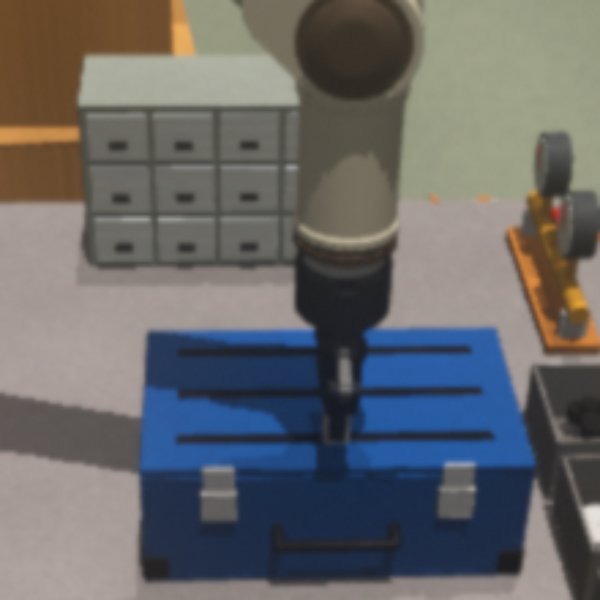

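It looks shut. I press lightly to confirm that it is seated.

```bash
python3 -m crank '[0,0,0,0,0,0.1,1, 0,0,0,0,0,0.1,1, 0,0,0,0,0,0,1,0,0,0,0,0,0,1]';  python3 -m crank '[0,0,0,0,0,0.08,1, 0,0,0,0,0,0,1]'
```

```text
time: 58.92
eef_pos: [0.5954, 0.0777, 0.1251]
eef_rot: [-179.9, 0.1, -89.9]
ft_force: [-3.0, 1.0, 8.0]
grip_width: 0.0
time: 59.08
eef_pos: [0.5955, 0.0777, 0.125]
eef_rot: [-179.9, 0.1, -89.9]
ft_force: [-8.7, 0.1, 23.2]
grip_width: -0.005
```

The lid is on its stop: z no longer moves and the force rises at 0.125, the shut height. I retract clear and check.

```bash
python3 -m crank '[0,0,0,0,0,-0.3,1, 0,0,0,0,0,-0.8,1, 0,0,0,0,0,-1,1, 0,0,0,0,0,-1,1, 0,0,0,0,0,-1,1, 0,0,0,0,0,-1,1, 0,0,0,0,0,-1,1, 0,0,0,0,0,-1,1]';python3 -m crank '[0,0,0,1,0,0,1, 0,0,0,1,0,0,1, 0,0,0,1,0,0,1, 0,0,0,1,0,0,1, 0,0,0,1,0,0,1, 0,0,0,1,0,0,1, 0,0,0,0,0,0,1, 0,0,0,0,0,0,1]'; python3 -c "
from h import *
cv2.imwrite('pics/s30.png',grab_frame('side'))
c=camera_info('side')
for l in ['lid_edge','case_hinge','tray']:
  for d in nets.spot_point('side',l)[:1]: print(l,d['p'],c2w(c,d['position']))
cv2.imwrite('pics/t30.png',grab_frame('top'))"
```

```text
time: 59.75
eef_pos: [0.5948, 0.0776, 0.3006]
eef_rot: [-180.0, 0.0, -89.9]
ft_force: [0.4, 0.4, 0.3]
grip_width: 0.002
time: 60.42
eef_pos: [0.5948, -0.0747, 0.2995]
eef_rot: [-180.0, -0.0, -90.1]
ft_force: [-0.5, 0.1, -0.2]
grip_width: 0.005
lid_edge 0.65 [0.59811991 0.06533309 0.12777911]
case_hinge 0.78 [0.59844675 0.25650045 0.11354597]
```

View pics/s30.png

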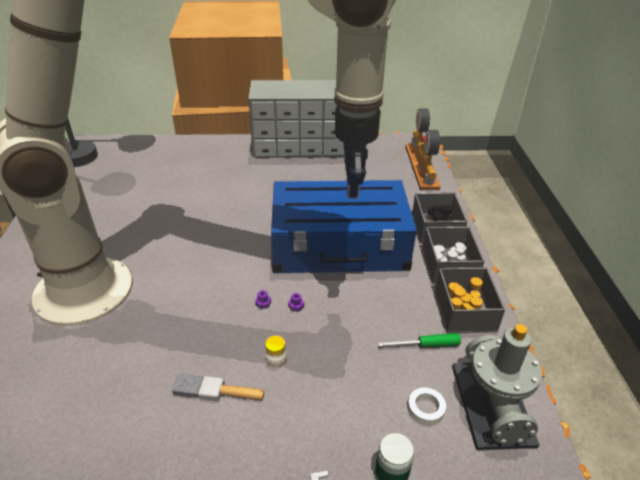

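View pics/t30.png

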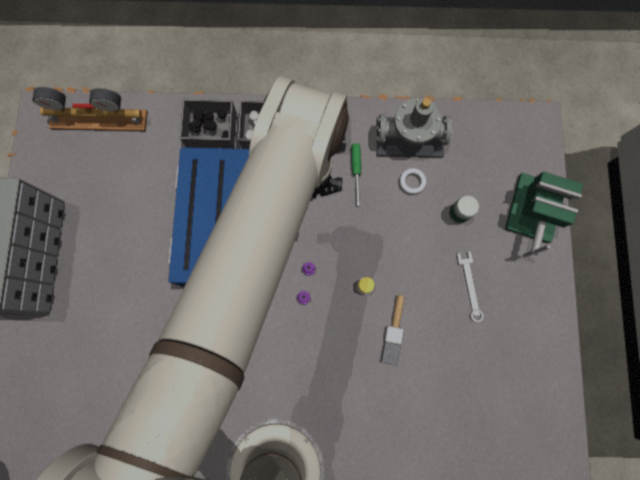

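The lid is flat shut: its edge is at z 0.128 against an expected 0.125–0.127. The bystanders are in place: jar (366,286), brush (393,330), can (464,208), tape (412,181), driver (357,175) and spanner (470,287). The robot is clear, so I hand in.

```bash
python3 -c "
from bench import order
print(order.finish_job())"
```

```text
the job is handed in; nothing more can be done
None
```

I packed the five spares that were on the bench (brass fitting, green plug, red cap, steel nut, white bush) into the tray and turned the selector to the red mark. I then broke the lid stay at its pad, lowered the lid slowly and handed the job in at about 60 s; it reports no verdict.

- **Before shutting:** the last pictures inside the case showed all five spares in the tray and the pointer on the red dot. I found no black disc on the bench or behind the lid. The purple look-alikes were left alone.
- **Lid:** it sits on its stop. The side camera put its edge at z 0.128 m, against about 0.126 m expected when shut. I judged the knee and lid angles from camera positions, as there is no direct reading of either.
- **At the end:** the bystanders were in their places and the robot was clear of everything, with the measured force near zero.
- **What went less smoothly:**
    - I set the nut down a little too deep, with about 65 N on the wrist for a moment.
    - The fitting shifted about 25 mm inside the tray but stayed well within it.
    - My last check press on the shut lid reached 23 N.

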